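Blow off collet nuts in the bench booth

TASK

Load every collet nut from the green tray into the blow-off booth, lying flat on its grating, and push the clear hood shut until it seats on its catch. Then turn the blue lever of the air valve fully open for at least four seconds and fully closed again, never letting air in while the hood is not shut. Finally raise the hood well up, leave it up, and set every nut flat in the white tray, none on top of another, without disturbing the tool holder, collet and spanner on the bench.

Things in the scene. Friction and masses are not known exactly. Their poses are not given: they have to be found in the camera images.
- booth: fixed blow-off booth, grey base 220 (x) by 240 (y) mm; origin at the centre of its underside on the bench, x towards its hinge side, y towards its valve side. Nuts lie on its grating, 60 mm above the bench, 208 by 228 mm inside a steel lip 6 mm thick, top 70 mm above the bench. A catch housing 34 mm wide sticks out 30 mm from the middle of its front (-x) face, top 69 mm above the bench
- hood (a joint): angle of the booth's clear hood, rad: 0 = shut and seated on its catch, grows as raised, stop at 1.75 (past upright). Stiff hinge: stays where left. A clear box 220 x 240 x 52 mm, open below. The last 0.06 rad goes over a spring ball catch: 5 to 8 N down on the bar shuts it, 8 to 12 N up opens it; left at 0.06 rad on the ball it is not shut
- hood_handle (a point): middle of the hood's handle: a black round bar 12 mm thick, 120 mm long, along the booth's y, 42 mm in front of the hood's front wall, free all round. Shut, it is 100 mm above the bench and 152 mm to the booth's -x from its middle; it swings with the hood about the hinge at 264 mm radius
- hood_hinge (a point): middle of the hood's hinge axis, which runs along the booth's y: 110 mm to the booth's +x from its middle, 70 mm above the bench
- air_valve (a joint): angle of the ball valve's lever, rad: 0 = closed (lever across the pipe, pointing to the booth's -x), 1.571 = fully open (lever in line with the pipe, pointing to the booth's +y); clockwise seen from above opens it. Stops at both ends; it needs about 0.25 N m and stays where it is left
- lever_grip (a point): point on the blue sleeve of the valve's lever, 85 mm from the pivot. The lever lies level, 92 mm above the bench; the sleeve is 22 mm wide, 12 mm high and covers 40 to 120 mm from the pivot. Free on both sides; the pipe below it has its top 49 mm above the bench; closed, its near side is 59 mm from the booth's side wall
- lever_pivot (a point): the vertical pivot axis of the valve's lever, at the lever's height, 190 mm to the booth's +y and 10 mm to its -x from the booth's middle
- dirty_tray: the fixed green tray in which the nuts lie at the start, 220 (x) by 150 (y) mm; origin at the centre of its underside; floor 3 mm thick, rim 5 mm thick and 10 mm high over the bench
- clean_tray: the fixed white tray for the clean nuts, the same size: 220 (x) by 150 (y) mm, origin at the centre of its underside, floor 3 mm thick, rim 5 mm thick and 10 mm high over the bench. Either tray may be the one nearer to the booth
- nut_a: a loose collet clamping nut, bright steel: a ring 42 mm across, 20 mm high, 28 mm bore right through, six slots round its rim, 0.13 kg; origin at its centre, 10 mm above what it lies on, z along its bore. May be absent (None): two or three nuts are there
- nut_b: a loose collet clamping nut, dark steel: a ring 42 mm across, 20 mm high, 28 mm bore right through, six slots round its rim, 0.13 kg; origin at its centre, 10 mm above what it lies on, z along its bore. May be absent (None): two or three nuts are there
- nut_c: a loose collet clamping nut, bright steel: a ring 42 mm across, 20 mm high, 28 mm bore right through, six slots round its rim, 0.13 kg; origin at its centre, 10 mm above what it lies on, z along its bore. May be absent (None): two or three nuts are there
- nut_d: a loose collet clamping nut, dark steel: a ring 42 mm across, 20 mm high, 28 mm bore right through, six slots round its rim, 0.13 kg; origin at its centre, 10 mm above what it lies on, z along its bore. May be absent (None): two or three nuts are there
- tool_holder: bystander: a steel taper tool holder standing nose down, 46 mm across its flange, 121 mm high; origin under its foot
- collet: bystander: a small tapered steel collet standing on end, 33 mm across, 40 mm high; origin under its foot
- hook_spanner: bystander: a hook spanner with a red handle lying flat, about 230 mm long, 8 mm high; origin in the middle of its length
Things that resemble listed ones, but are neither listed nor needed, are in the scene too. What is shaped like the nut_a but red or yellow is not meant.

How it is judged (in metres and radians):
On the way, in this order (a step that is already met when the one before it is completed fails the run):
1. every nut lies on the grating of the booth and the hood is shut on its catch (under 0.02 rad), the air still off (x of nut_a in the frame of booth between -0.095 and 0.095 m and y of nut_a in the frame of booth between -0.105 and 0.105 m and z of nut_a in the frame of booth between 0.06 and 0.078 m and x of nut_b in the frame of booth between -0.095 and 0.095 m and y of nut_b in the frame of booth between -0.105 and 0.105 m and z of nut_b in the frame of booth between 0.06 and 0.078 m and x of nut_c in the frame of booth between -0.095 and 0.095 m and y of nut_c in the frame of booth between -0.105 and 0.105 m and z of nut_c in the frame of booth between 0.06 and 0.078 m and x of nut_d in the frame of booth between -0.095 and 0.095 m and y of nut_d in the frame of booth between -0.105 and 0.105 m and z of nut_d in the frame of booth between 0.06 and 0.078 m and value of joint hood below 0.02 rad and value of joint air_valve below 0.08 rad), for 0.3 s.
2. the air valve stands fully open (over 1.48 rad) for 4 s with the hood shut (x of nut_a in the frame of booth between -0.095 and 0.095 m and y of nut_a in the frame of booth between -0.105 and 0.105 m and z of nut_a in the frame of booth between 0.06 and 0.078 m and x of nut_b in the frame of booth between -0.095 and 0.095 m and y of nut_b in the frame of booth between -0.105 and 0.105 m and z of nut_b in the frame of booth between 0.06 and 0.078 m and x of nut_c in the frame of booth between -0.095 and 0.095 m and y of nut_c in the frame of booth between -0.105 and 0.105 m and z of nut_c in the frame of booth between 0.06 and 0.078 m and x of nut_d in the frame of booth between -0.095 and 0.095 m and y of nut_d in the frame of booth between -0.105 and 0.105 m and z of nut_d in the frame of booth between 0.06 and 0.078 m and value of joint hood below 0.03 rad and value of joint air_valve above 1.48 rad), for 4 s.
3. the air valve is fully closed again (under 0.08 rad) before the hood is raised (value of joint air_valve below 0.08 rad and value of joint hood below 0.03 rad), for 0.2 s.
4. the hood is raised well up (over 1.0 rad), the air off (value of joint air_valve below 0.08 rad and value of joint hood above 1 rad), for 0.2 s.
At the end, for the whole second after the job is handed in: every nut that is there lies flat and at rest inside the white tray, none on another (centre within 92 by 57 mm of the tray's middle, under 21 mm above the bench); the air valve is closed (under 0.08 rad) and the hood stands up (over 1.0 rad) (all of step 4 and x of nut_a in the frame of clean_tray between -0.092 and 0.092 m and y of nut_a in the frame of clean_tray between -0.057 and 0.057 m and z of nut_a in the frame of clean_tray between 0.005 and 0.021 m and linear speed of each of nut_a, nut_b, nut_c, nut_d below 0.03 m/s and x of nut_b in the frame of clean_tray between -0.092 and 0.092 m and y of nut_b in the frame of clean_tray between -0.057 and 0.057 m and z of nut_b in the frame of clean_tray between 0.005 and 0.021 m and x of nut_c in the frame of clean_tray between -0.092 and 0.092 m and y of nut_c in the frame of clean_tray between -0.057 and 0.057 m and z of nut_c in the frame of clean_tray between 0.005 and 0.021 m and x of nut_d in the frame of clean_tray between -0.092 and 0.092 m and y of nut_d in the frame of clean_tray between -0.057 and 0.057 m and z of nut_d in the frame of clean_tray between 0.005 and 0.021 m); the robot touches nothing.
It fails at once if the air valve is open (over 0.3 rad) while the hood is not shut (over 0.04 rad) (value of joint air_valve above 0.3 rad and value of joint hood above 0.04 rad).
It fails at once if the tool holder is moved by more than 30 mm (distance of tool_holder from where it was at the start of the episode above 0.03 m).
It fails at once if the collet is moved by more than 30 mm (distance of collet from where it was at the start of the episode above 0.03 m).
It fails at once if the hook spanner is moved by more than 30 mm (distance of hook_spanner from where it was at the start of the episode above 0.03 m).
Of nut_a, nut_b, nut_c, nut_d only 2 to 3 are there at a start; the rules pass over those that are not, and their reading is None.
At some moment in a run one of nut_a, nut_b, nut_c, nut_d may be knocked a few centimetres aside while the robot is not near it.
Once in a run the grip may slacken for a moment while it holds something.
It also fails if it takes over 210 s, if anything falls off the work surface, if the arm or the gripper's body presses on something with over 40 N, if the wrist force passes 120 N, or if a joint passes its speed limit or range.

ROBOT

A 6-joint arm with a two-finger parallel gripper is mounted at the origin on the work surface. World frame = base frame: x ahead of the robot, y to its left, z up, the work surface at z = 0. Lengths are in m, angles in degrees, forces in N, time in s.
With the tool pointing down it reaches from about 0.3 to 0.75 m from the base axis. Payload 8.5 kg.
Tool frame: the origin (TCP) lies on the centre line of the jaws, within the pads' length; the fingertips stand 17 mm ahead of it and the grasp point (between the pads) lies 2 mm behind it; z points along the fingers, y is the direction in which the jaws open and shut (so a half turn about z gives the same grasp; the last joint's range is limited). The gripper opens to 85 mm and grips with 20 to 120 N. Pads are 22 mm wide; open, the fingers measure 114 mm over their backs; the gripper's body (76 mm by 85 mm) begins 54 mm behind the grasp point. The pads swing forward as they close: fully open they stand 13 mm farther back than shut.
Start: joints at [-86.133, 21.807, 74.336, -0, 83.858, -12.336], TCP at [0.153, -0.528, 0.248] pointing down, gripper open.
Joint ranges: [-178.18, 178.18], [-50.72, 133.34], [12.68, 142.11], [-81.47, 261.47], [9.98, 163.14], [-165.26, 165.26]. Speed limits (degrees/s): [136.94, 136.94, 180, 180, 180, 180].

INTERFACE

Orientations are given as a 3x3 rotation matrix whose columns are the frame's x, y, z axes.
In Python, from rig import env, imaging, close_job gives the robot as it stands.
- The arm moves only by the tool step_arm, never from a script. Its argument "steps" is one flat list of numbers, 7 for each row, row after row: the opening, from 0 (shut) to 1 (fully open), then the shift along the tool's x, y, z as a fraction of full scale, then the turn, a rotation vector about the tool's x, y, z as a fraction of full scale. A call has 1 to 10 rows; each row is the pose to reach, as a shift and turn from the pose commanded when the call began, along the tool's axes at that moment; what a row does not reach only later rows make up. Full scale, the value 1, is 0.3 m for a shift and 45 degrees for a turn. A row lasts 1/10 s, in which the tool goes at most 50 mm and 8.59 degrees, less where a joint would pass 70% of its speed; a pose out of reach is approached as far as the arm can. A call with a number of a shift or a turn outside -1 to 1 is refused whole. A call with a gripper value outside its range is refused whole. The fingers move at their own pace and stop on an object; "grip_force" is the grip in N (left out, the last holds). Time passes only in rows, so rows that repeat a pose let the fingers close. It gives the time, the measured TCP pose, the force and the opening at its end, in the units of the state.
- env.observe(): the state, without advancing time (a new reading comes with each control period).
- imaging.get_image(name): name is "scene" or "top"; returns (picture, depth): 400x640x3 uint8, blue, green, red; 400x640 float32, m along the optical axis (not along the pixel's ray), 0 where there is no reading.
- imaging.get_calibration(name): a dict with "camera_matrix" (3x3 intrinsics, pixels), "k1" (the pictures are not rectified: a ray, as slopes to the right and down, at radius r is drawn at 1 + k1 r^2 times it, then the intrinsics apply), "world_from_camera" (4x4, takes a point from camera to world coordinates). Camera axes: x right, y down, z forward; pixel columns grow to the right and rows downward; lengths in m; the calibration is good to about 2 mm. A picture is of the moment at which its call begins. get_calibration takes no time and is no camera call.
- close_job(): hands the job in, once; it reports no verdict.
Trained networks look in the newest picture that a camera, given by its name, has taken for a name from the list of things; names that differ only in an ending like _2 or _b are one class to them, and where a whole thing is asked for, a point or a joint stands for the part that bears it (a point fixed in the world has none). Each returns a list of dicts, best first, with "score" (0 to 1); they miss things now and then, are a little off and sometimes report something else, mostly with a low value. They report only what shows in the picture. A call takes as long as a camera call. They do not tell look-alikes from the thing itself.
- imaging.spot_in(camera, target): "pixel" ([column, row] in pixels, amid what is visible of it).
- imaging.regions_of(camera, target): "mask" (400x640 bool, what is visible of it) and "pixel" ([column, row] in pixels, amid what is visible of it).
- imaging.pinpoint(camera, target): "pixel" ([column, row] in pixels: a listed point, or the origin of a listed thing).
The state is a dict: "time_s": time; "q": joint angles; "qvel": joint speeds; "joint_efforts": joint torques, N m; "position": TCP position; "tool_rot": TCP orientation; "ft_force": force on the tool from outside, world axes, zero at the start; "wrist_torque": the same for the moment, N m; "grip_width": finger opening in m.
Only numpy, scipy, OpenCV 4.12 (cv2) and the standard library are available. Lean on these libraries where they do the work, as an engineer would, in place of code of your own. Each camera call takes 0.05 s, during which the arm holds its last target.

## Working session

There is one attempt and no reset: what is moved stays moved. The work goes in short steps, Python scripts to look and compute and a tool call to move; the robot and the scene stay as the last step left them, time stands still between calls to the robot, and variables do not carry over. Pictures are saved under pics/ and viewed, and the job is handed in when it is done.

Besides the shell and the picture viewer there is one more tool, called after "Emit:" in YAML: its name, and indented under it one key for each argument. step_arm: Moves the arm, as the interface text tells. Shift numbers are shares of 0.3 m and turn numbers shares of 45 degrees, none past 1 either way. Its arguments: {"type":"object","properties":{"steps":{"type":"array","items":{"type":"number"}},"grip_force":{"type":"number"}},"required":["steps"]}

```bash
ls; mkdir -p pics; python3 - <<'E'
from rig import env, imaging
import cv2, numpy as np
s=env.observe(); print({k:np.round(v,3).tolist() for k,v in s.items()})
for n in ['scene','top']:
    im,d=imaging.get_image(n); cv2.imwrite(f'pics/{n}0.png',im); np.save(f'{n}0.npy',d)
    c=imaging.get_calibration(n); print(n,c)
E
```

```text
pics
{'time_s': 0.0, 'q': [-86.133, 21.841, 74.386, -0.001, 83.857, -12.337], 'qvel': [0.041, 0.032, 0.026, 0.009, -0.056, 0.093], 'joint_efforts': [-0.004, -44.847, -23.127, -0.0, 0.005, -0.0], 'position': [0.153, -0.528, 0.248], 'tool_rot': [[0.96, 0.279, -0.0], [0.279, -0.96, 0.001], [0.0, -0.001, -1.0]], 'ft_force': [0.831, 0.394, -0.15], 'wrist_torque': [0.001, -0.036, 0.022], 'grip_width': 0.086}
scene {'camera_matrix': array([[493.01088329,   0.        , 324.94394444],
       [  0.        , 493.01088329, 205.26807056],
       [  0.        ,   0.        ,   1.        ]]), 'k1': 0.0385981983899385, 'world_from_camera': array([[-0.16203149,  0.57974861, -0.79852198,  1.40001417],
       [ 0.98664877,  0.10865711, -0.12131709,  0.10278034],
       [ 0.01643168, -0.80751792, -0.58961412,  0.72960253],
       [ 0.        ,  0.        ,  0.        ,  1.        ]])}
top {'camera_matrix': array([[492.26459631,   0.        , 321.55083726],
       [  0.        , 492.26459631, 195.34195925],
       [  0.        ,   0.        ,   1.        ]]), 'k1': -0.10923440404866094, 'world_from_camera': array([[ 0.02400191, -0.99540618,  0.09268463,  0.43781049],
       [-0.99965261, -0.02490696, -0.00862037, -0.01201189],
       [ 0.01088926, -0.09244553, -0.9956582 ,  1.39250332],
       [ 0.        ,  0.        ,  0.        ,  1.        ]])}
```

View pics/top0.png

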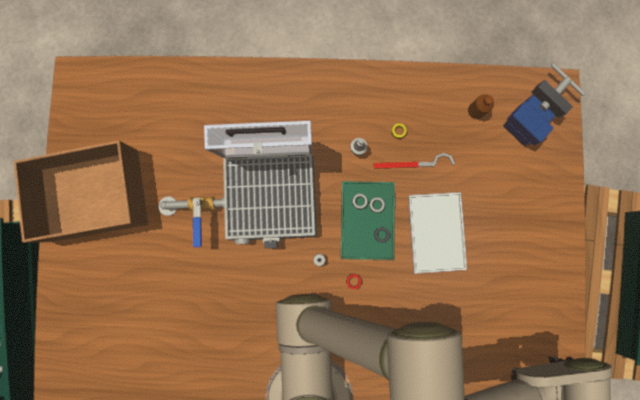

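View pics/scene0.png

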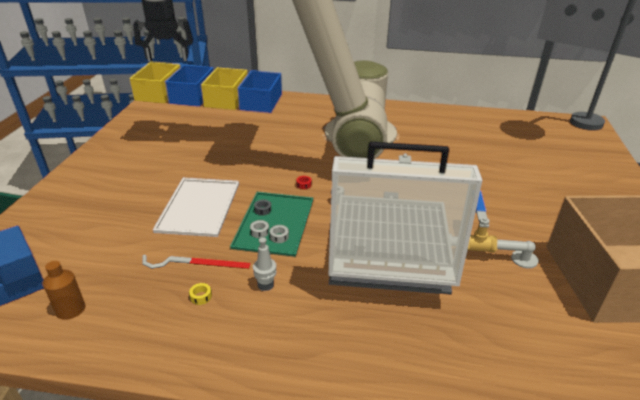

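```bash
cat > h.py <<'E'
from rig import env, imaging
import cv2, numpy as np
C={n:imaging.get_calibration(n) for n in ['scene','top']}
def ray(n,px):
    c=C[n];K=c['camera_matrix'];x=(px[0]-K[0,2])/K[0,0];y=(px[1]-K[1,2])/K[1,1]
    rd=np.hypot(x,y);r=rd
    for _ in range(20): r=rd/(1+c['k1']*r*r)
    s=r/rd if rd>0 else 1
    return np.array([x*s,y*s,1.])
def at_z(n,px,z):
    T=C[n]['world_from_camera'];d=T[:3,:3]@ray(n,px);o=T[:3,3]
    return o+d*(z-o[2])/d[2]
def at_depth(n,px,dep):
    T=C[n]['world_from_camera'];return T[:3,:3]@(ray(n,px)*dep)+T[:3,3]
def proj(n,P):
    c=C[n];T=c['world_from_camera'];p=T[:3,:3].T@(np.asarray(P)-T[:3,3]);x,y=p[0]/p[2],p[1]/p[2]
    f=1+c['k1']*(x*x+y*y);K=c['camera_matrix'];return np.array([K[0,0]*x*f+K[0,2],K[1,1]*y*f+K[1,2]])
def tri(pa,pb):
    A=[];b=[]
    M=np.zeros((3,3));v=np.zeros(3)
    for n,p in (('top',pa),('scene',pb)):
        T=C[n]['world_from_camera'];d=T[:3,:3]@ray(n,p);d/=np.linalg.norm(d);P=np.eye(3)-np.outer(d,d)
        M+=P;v+=P@T[:3,3]
    return np.linalg.solve(M,v)
def plan(target,yaw=None):
    """target world xyz TCP; yaw=angle (deg) of tool x axis (tool pointing down). prints shift and turn fractions"""
    s=env.observe();R=np.array(s['tool_rot']);p=np.array(s['position'])
    sh=R.T@(np.array(target)-p)/0.3
    t=None
    if yaw is not None:
        a=np.radians(yaw);Rt=np.array([[np.cos(a),np.sin(a),0],[np.sin(a),-np.cos(a),0],[0,0,-1.]])
        t=cv2.Rodrigues(R.T@Rt)[0].ravel()/np.radians(45)
    return np.round(sh,3),(None if t is None else np.round(t,3))
E
python3 - <<'E'
from h import *
for n in ['top','scene']: imaging.get_image(n)
res={}
for t in ['booth','hood_handle','hood_hinge','lever_grip','lever_pivot','dirty_tray','clean_tray','tool_holder','collet','hook_spanner','nut_a','nut_b']:
    for n in ['top','scene']:
        r=imaging.pinpoint(n,t)
        res[t,n]=r
        print(t,n,[(np.round(x['pixel'],1).tolist(),round(x['score'],2)) for x in r])
    if res[t,'top'] and res[t,'scene']:
        print('   tri',tri(res[t,'top'][0]['pixel'],res[t,'scene'][0]['pixel']).round(4))
E
```

```text
booth top [([272.2, 199.7], 0.67)]
booth scene []
hood_handle top [([252.8, 129.5], 0.73), ([359.9, 200.1], 0.67)]
hood_handle scene [([406.0, 148.4], 0.93)]
   tri [0.6783 0.1295 0.3305]
hood_hinge top [([266.5, 151.9], 0.93)]
hood_hinge scene []
lever_grip top [([197.2, 230.4], 0.77)]
lever_grip scene [([479.1, 199.2], 0.62), ([262.2, 206.3], 0.36)]
   tri [0.4574 0.3044 0.0966]
lever_pivot top [([197.1, 202.0], 0.81), ([374.8, 207.6], 0.67)]
lever_pivot scene [([483.9, 220.0], 0.73)]
   tri [0.5326 0.3081 0.096 ]
dirty_tray top [([366.8, 220.9], 0.58)]
dirty_tray scene [([276.7, 226.6], 0.9)]
   tri [ 0.4982 -0.1533 -0.0159]
clean_tray top [([441.0, 231.1], 0.64), ([271.3, 198.3], 0.42)]
clean_tray scene [([200.4, 205.8], 0.56)]
   tri [ 0.4715 -0.359   0.0006]
tool_holder top [([358.1, 147.4], 0.7), ([255.1, 130.1], 0.63), ([198.5, 200.7], 0.17)]
tool_holder scene []
collet top [([319.8, 258.7], 0.68)]
collet scene []
hook_spanner top [([412.5, 163.9], 0.65), ([441.3, 229.5], 0.59)]
hook_spanner scene [([195.9, 261.3], 0.96)]
   tri [ 6.653e-01 -2.851e-01  4.000e-04]
nut_a top [([257.1, 130.5], 0.6), ([350.4, 281.5], 0.56), ([378.7, 232.4], 0.55), ([375.8, 204.1], 0.48), ([401.5, 131.4], 0.43), ([198.5, 202.4], 0.18)]
nut_a scene [([199.5, 296.5], 0.77), ([258.7, 229.3], 0.68), ([260.9, 206.7], 0.68), ([301.8, 181.5], 0.68), ([276.8, 231.8], 0.64)]
   tri [ 0.8039 -0.0126  0.1494]
nut_b top [([257.1, 130.5], 0.6), ([350.4, 281.5], 0.56), ([378.7, 232.4], 0.55), ([375.8, 204.1], 0.48), ([401.5, 131.4], 0.43), ([198.5, 202.4], 0.18)]
nut_b scene [([199.5, 296.5], 0.77), ([258.7, 229.3], 0.68), ([260.9, 206.7], 0.68), ([301.8, 181.5], 0.68), ([276.8, 231.8], 0.64)]
   tri [ 0.8039 -0.0126  0.1494]
```

```bash
python3 - <<'E'
from h import *
im=cv2.imread('pics/top0.png')
cv2.imwrite('pics/c1.png',cv2.resize(im[110:270,145:335],None,fx=4,fy=3.75,interpolation=cv2.INTER_CUBIC)[:600])
cv2.imwrite('pics/c2.png',cv2.resize(im[170:300,310:480],None,fx=4.6,fy=4.6,interpolation=cv2.INTER_CUBIC))
E
```

```text
(no output)
```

View pics/c1.png

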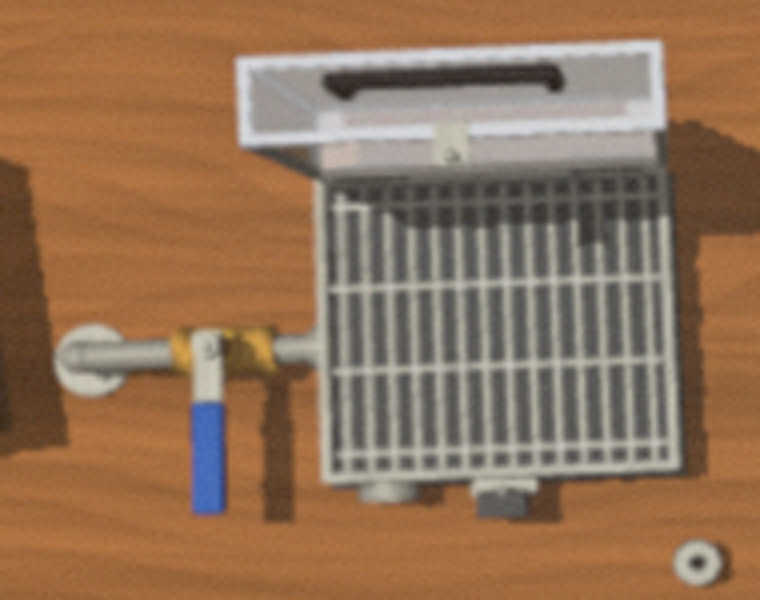

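View pics/c2.png

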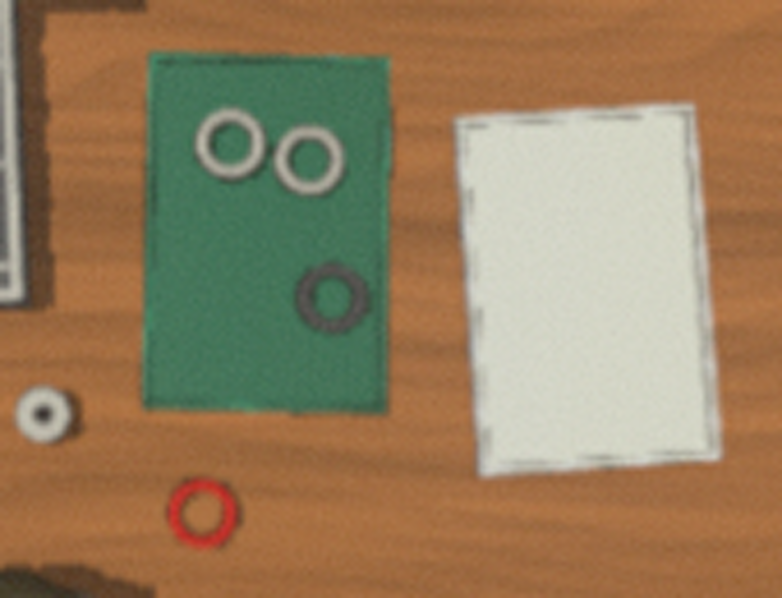

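```bash
python3 - <<'E'
from h import *
f1=lambda p:(145+(p[0]+.5)/4-.5,110+(p[1]+.5)/3.75-.5)
f2=lambda p:(310+(p[0]+.5)/4.6-.5,170+(p[1]+.5)/4.6-.5)
B=[at_z('top',f1(p),.07) for p in [(324,486),(684,472),(318,178),(668,170)]]
print('booth FL FR BL BR',np.round(B,4))
print('len front',np.linalg.norm(B[0]-B[1]),'left',np.linalg.norm(B[0]-B[2]),'right',np.linalg.norm(B[3]-B[1]), 'yaws',[np.degrees(np.arctan2(*(v[1::-1]))) for v in (B[2]-B[0],B[3]-B[1])], np.degrees(np.arctan2(*( (B[0]-B[1])[1::-1])))-90)
for nm,cs in (('white',[(456,118),(692,104),(721,458),(481,476)]),('green',[(149,54),(388,57),(386,411),(144,408)])):
    W=np.array([at_z('top',f2(p),.01) for p in cs]); c=W.mean(0); 
    v=(W[0]+W[1]-W[2]-W[3]);u=W[0]+W[3]-W[1]-W[2]
    print(nm,c.round(4),'len',np.linalg.norm(v)/2,np.linalg.norm(u)/2,'yaw',np.degrees(np.arctan2(v[1],v[0])),np.degrees(np.arctan2(u[1],u[0]))-90)
for p in [(231,145),(309,160),(332,298)]: print('nut',at_z('top',f2(p),.023).round(4))
# lever
for p in [(208,345),(208,513),(208,403)]: print('lever',at_z('top',f1(p),.098).round(4))
print('collet',at_z('top',(319.8,259.5),.04),'holder',at_z('top',(360,147),.1))
E
```

```text
booth FL FR BL BR [[ 0.4362  0.2311  0.07  ]
 [ 0.4525 -0.0102  0.07  ]
 [ 0.6589  0.2445  0.07  ]
 [ 0.6705  0.0062  0.07  ]]
len front 0.2418224275693466 left 0.2231294389102762 right 0.21865797675217816 yaws [np.float64(3.4528279064771903), np.float64(4.291837438688054)] 3.8596340617930167
white [ 0.4699 -0.3543  0.01  ] len 0.21917164403002068 0.14911094743522357 yaw 4.765097691152481 4.933473499546309
green [ 0.5003 -0.1554  0.01  ] len 0.21684120263895898 0.14770436422321642 yaw 0.37053433814384673 0.6298417228466633
nut [ 0.5517 -0.1312  0.023 ]
nut [ 0.5437 -0.1789  0.023 ]
nut [ 0.4603 -0.1941  0.023 ]
lever [0.5333 0.3073 0.098 ]
lever [0.4152 0.3021 0.098 ]
lever [0.4923 0.3054 0.098 ]
collet [ 0.38764784 -0.02316525  0.04      ] holder [ 0.6902024  -0.12266039  0.1       ]
```

```bash
python3 - <<'E'
from h import *
print(plan([0.36,-0.30,0.2],90))
E
```

```text
(array([ 0.873, -0.538,  0.161]), array([ 0.  ,  0.  , -1.64]))
```

Emit:
step_arm:
  steps: [0.75,0.87,-0.54,0.16,0,0,-0.96,0.75,0.87,-0.54,0.16,0,0,-0.96,0.75,0.87,-0.54,0.16,0,0,-0.96,0.75,0.87,-0.54,0.16,0,0,-0.96,0.75,0.87,-0.54,0.16,0,0,-0.96,0.75,0.87,-0.54,0.16,0,0,-0.96,0.75,0.87,-0.54,0.16,0,0,-0.96]
  grip_force: 40

```text
time_s: 2.1
position: [0.3608, -0.2961, 0.1998]
tool_rot: [[0.505, 0.863, -0.0], [0.863, -0.505, 0.002], [0.001, -0.001, -1.0]]
ft_force: [-0.5, -0.0, 0.1]
grip_width: 0.0642
```

```bash
python3 - <<'E'
from h import *
s=env.observe();print(s['position'],s['tool_rot'],s['grip_width'],s['time_s'])
print(plan([0.4603,-0.1941,0.12],90))
im,d=imaging.get_image('top');cv2.imwrite('pics/t1.png',im)
E
```

```text
[ 0.36076106 -0.29610819  0.19982387] [[ 5.05148671e-01  8.63032303e-01 -2.55648684e-04]
 [ 8.63031328e-01 -5.05147602e-01  1.68138540e-03]
 [ 1.32194959e-03 -1.06998242e-03 -9.99998554e-01]] 0.06418569546060261 2.1
(array([0.461, 0.115, 0.267]), array([-0.001, -0.002, -0.674]))
```

View pics/t1.png

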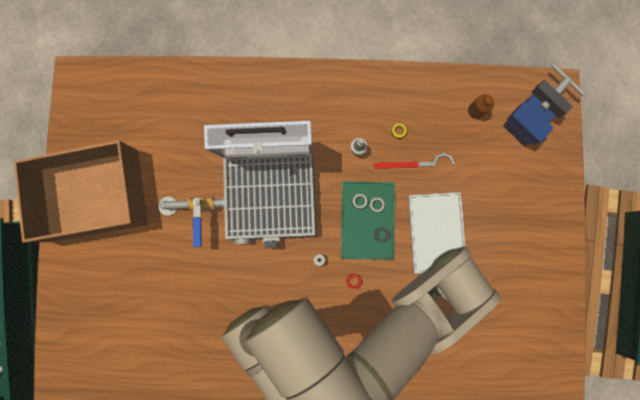

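Emit:
step_arm:
  steps: [0.75,0.461,0.115,0.267,0,0,-0.674,0.75,0.461,0.115,0.267,0,0,-0.674,0.75,0.461,0.115,0.267,0,0,-0.674,0.75,0.461,0.115,0.267,0,0,-0.674,0.75,0.461,0.115,0.267,0,0,-0.674,0.75,0.461,0.115,0.42,0,0,-0.674,0.75,0.461,0.115,0.42,0,0,-0.674]

```text
time_s: 2.85
position: [0.4568, -0.1987, 0.0717]
tool_rot: [[0.009, 1.0, -0.006], [1.0, -0.009, 0.004], [0.004, -0.006, -1.0]]
ft_force: [-0.6, -0.0, 0.3]
grip_width: 0.0642
```

```bash
python3 - <<'E'
from h import *
s=env.observe();print(s['position'],s['tool_rot'],s['grip_width'],s['time_s'])
print(plan([0.4603,-0.1941,0.026],90))
im,d=imaging.get_image('scene');cv2.imwrite('pics/s1.png',cv2.resize(im[130:280,150:350],None,fx=4,fy=4))
E
```

```text
[ 0.45676299 -0.19867614  0.07165456] [[ 0.00857936  0.99994736 -0.00562757]
 [ 0.99995602 -0.00855784  0.0038359 ]
 [ 0.00378754 -0.00566024 -0.99997681]] 0.06422353484724869 2.85
(array([0.015, 0.013, 0.152]), array([-0.007, -0.005, -0.011]))
```

View pics/s1.png

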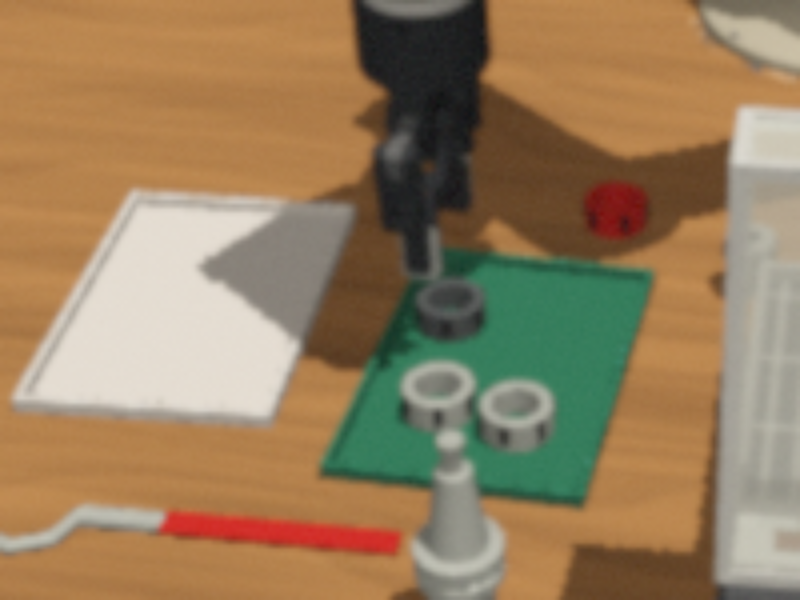

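```bash
python3 - <<'E'
from h import *
s=env.observe();print(s['position'],s['grip_width'],s['time_s'])
print(plan([0.4603,-0.1941,0.026],90))
T=C['scene']['world_from_camera'];d=T[:3,:3]@ray('scene',(150+420/4,130+277/4));o=T[:3,3]
for x in (0.49,0.505):print(o+d*(x-o[0])/d[0])
E
```

```text
[ 0.45769949 -0.19921132  0.07383721] 0.06404172210591255 2.9
(array([0.017, 0.009, 0.159]), array([-0.004, -0.003, -0.01 ]))
[ 0.49       -0.20245931  0.052759  ]
[ 0.505      -0.19742796  0.06391559]
```

Emit:
step_arm:
  steps: [0.75,0.017,0.009,0.05,0,0,-0.01,0.75,0.017,0.009,0.157,0,0,-0.01,0.75,0.017,0.009,0.157,0,0,-0.01,0.75,0.017,0.009,0.157,0,0,-0.01]

```text
time_s: 3.3
position: [0.462, -0.1943, 0.029]
tool_rot: [[-0.002, 1.0, 0.001], [1.0, 0.002, -0.001], [-0.001, 0.001, -1.0]]
ft_force: [0.2, 0.6, 0.5]
grip_width: 0.064
```

```bash
python3 - <<'E'
from h import *
im,d=imaging.get_image('scene');cv2.imwrite('pics/s2.png',cv2.resize(im[130:280,150:350],None,fx=4,fy=4))
E
```

```text
(no output)
```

View pics/s2.png

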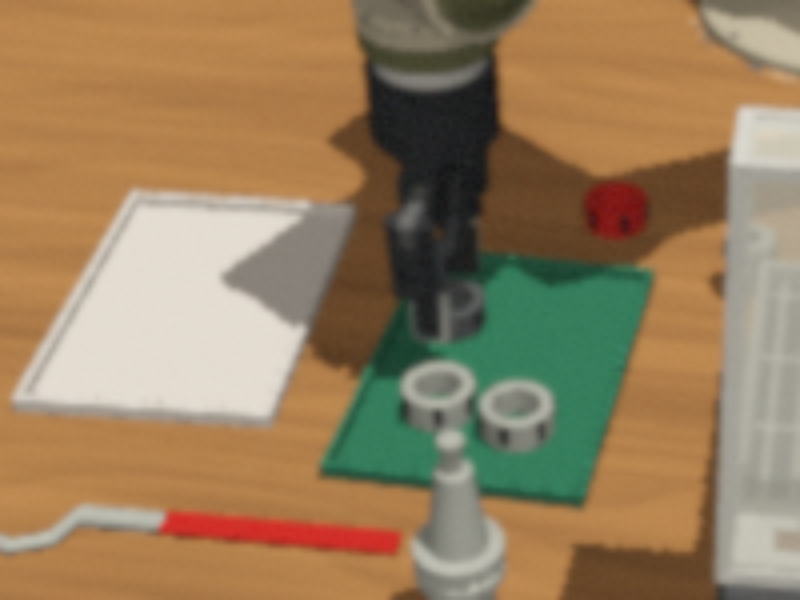

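```bash
python3 - <<'E'
from h import *
for p in [(450,297),(439,383),(517,403)]: print(at_z('scene',(150+(p[0]+.5)/4-.5,130+(p[1]+.5)/4-.5),.023).round(4))
print(tri((310+332.5/4.6-.5,170+298.5/4.6-.5),(150+450.5/4-.5,130+297.5/4-.5)))
s=env.observe();print(s['position'],plan([0.4603,-0.192,0.026],90))
E
```

```text
[ 0.4655 -0.1936  0.023 ]
[ 0.5479 -0.1777  0.023 ]
[ 0.5575 -0.1296  0.023 ]
[ 0.46047064 -0.19492907  0.01918911]
[ 0.46229548 -0.19427494  0.02925159] (array([ 0.008, -0.007,  0.011]), array([0.003, 0.002, 0.003]))
```

Emit:
step_arm:
  steps: [0.75,0,0,0.01,0,0,0,0.4,0,0,0.01,0,0,0,0.3,0,0,0.01,0,0,0,0.3,0,0,0.01,0,0,0,0.3,0,0,0.01,0,0,0,0.3,0,0,0.01,0,0,0,0.3,0,0,0.01,0,0,0]
  grip_force: 50

```text
time_s: 4.05
position: [0.4619, -0.1934, 0.0254]
tool_rot: [[-0.003, 1.0, 0.001], [1.0, 0.003, -0.001], [-0.001, 0.001, -1.0]]
ft_force: [-2.3, -0.1, 9.3]
grip_width: 0.0404
```

Emit:
step_arm:
  steps: [0.3,0,0,-0.15,0,0,0,0.3,0,0,-0.3,0,0,0,0.3,0,0,-0.45,0,0,0,0.3,0.15,0.03,-0.45,0,0,0,0.3,0.3,0.06,-0.45,0,0,0,0.3,0.45,0.1,-0.45,0,0,0,0.3,0.6,0.13,-0.45,0,0,0,0.3,0.75,0.16,-0.45,0,0,0,0.3,0.9,0.16,-0.45,0,0,0,0.3,0.9,0.16,-0.45,0,0,0]

```text
time_s: 5.05
position: [0.508, 0.0815, 0.1593]
tool_rot: [[-0.009, 1.0, -0.001], [1.0, 0.009, 0.001], [0.001, -0.001, -1.0]]
ft_force: [0.8, -0.7, -2.2]
grip_width: 0.0398
```

```bash
python3 - <<'E'
from h import *
s=env.observe();print(s['position'],s['grip_width'],plan([0.5105,0.1752,0.12],90),plan([0.5105,0.1752,0.085],90))
im,d=imaging.get_image('scene');cv2.imwrite('pics/s3.png',im)
E
```

```text
[0.50800197 0.08153294 0.15930613] 0.0397660025155443 (array([0.312, 0.011, 0.131]), array([-0.001, -0.001,  0.011])) (array([0.312, 0.011, 0.248]), array([-0.001, -0.001,  0.011]))
```

View pics/s3.png

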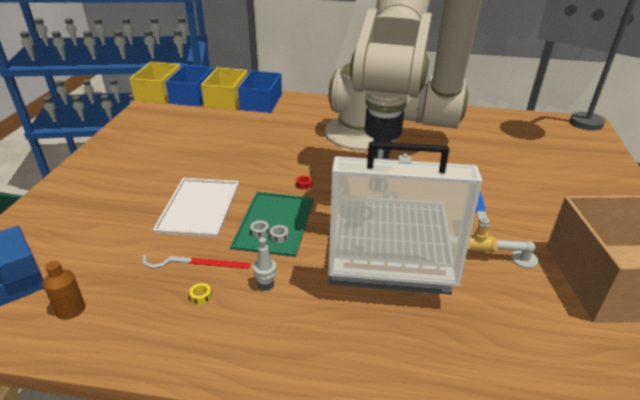

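Emit:
step_arm:
  steps: [0.3,0.16,0.011,0.13,0,0,0,0.3,0.312,0.011,0.13,0,0,0,0.3,0.312,0.011,0.13,0,0,0,0.3,0.312,0.011,0.18,0,0,0,0.3,0.312,0.011,0.22,0,0,0,0.3,0.312,0.011,0.238,0,0,0,0.3,0.312,0.011,0.238,0,0,0]

```text
time_s: 5.8
position: [0.5117, 0.1696, 0.0872]
tool_rot: [[-0.002, 1.0, -0.002], [1.0, 0.002, -0.0], [-0.0, -0.002, -1.0]]
ft_force: [0.5, 0.4, -1.8]
grip_width: 0.0399
```

Emit:
step_arm:
  steps: [0.3,0,0,0.008,0,0,0,0.3,0,0,0.013,0,0,0,0.3,0,0,0.013,0,0,0]

```text
time_s: 6.1
position: [0.5119, 0.1705, 0.0841]
tool_rot: [[-0.003, 1.0, 0.0], [1.0, 0.003, 0.0], [0.0, 0.0, -1.0]]
ft_force: [0.3, -0.3, -1.0]
grip_width: 0.0402
```

Emit:
step_arm:
  steps: [0.3,0,0,0.005,0,0,0,0.3,0,0,0.005,0,0,0,0.7,0,0,0.005,0,0,0,0.7,0,0,0.005,0,0,0,0.7,0,0,0.005,0,0,0,0.7,0,0,-0.15,0,0,0,0.7,0,0,-0.3,0,0,0,0.7,0,0,-0.3,0,0,0]

```text
time_s: 6.9
position: [0.5141, 0.171, 0.1796]
tool_rot: [[-0.003, 1.0, 0.011], [1.0, 0.003, 0.001], [0.001, 0.011, -1.0]]
ft_force: [-0.1, 0.2, -1.2]
grip_width: 0.06
```

```bash
python3 - <<'E'
from h import *
s=env.observe();print(s['position'],s['grip_width'],plan([0.5517,-0.08,0.16],90))
im,d=imaging.get_image('top');cv2.imwrite('pics/t3.png',cv2.resize(im[110:310,145:480],None,fx=2.3,fy=2.3))
im,d=imaging.get_image('scene');cv2.imwrite('pics/s4.png',cv2.resize(im[130:310,220:500],None,fx=2.8,fy=2.8))
E
```

```text
[0.51411778 0.17096252 0.17956516] 0.06004267464397135 (array([-0.837,  0.122,  0.066]), array([ 0.014, -0.001,  0.004]))
```

View pics/t3.png

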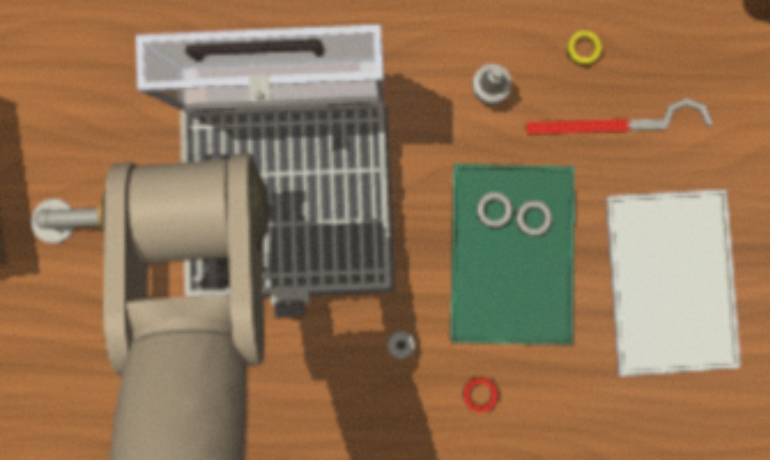

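View pics/s4.png

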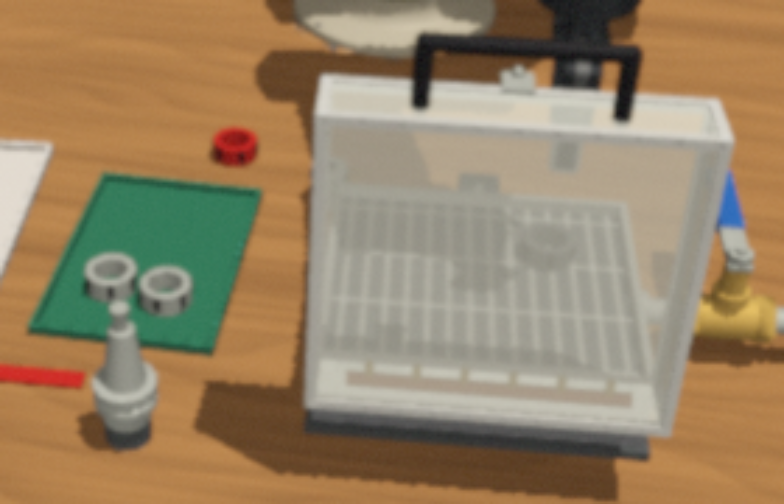

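Emit:
step_arm:
  steps: [0.7,-0.16,0.02,0.06,0,0,0,0.7,-0.33,0.05,0.06,0,0,0,0.7,-0.5,0.08,0.06,0,0,0,0.7,-0.66,0.11,0.06,0,0,0,0.7,-0.82,0.13,0.06,0,0,0,0.7,-1,0.135,0.06,0,0,0,0.7,-1,0.135,0.15,0,0,0,0.7,-1,0.135,0.27,0,0,0,0.7,-1,0.135,0.27,0,0,0,0.7,-1,0.135,0.27,0,0,0]

```text
time_s: 8.0
position: [0.553, -0.129, 0.0925]
tool_rot: [[-0.003, 1.0, -0.002], [1.0, 0.003, 0.001], [0.001, -0.002, -1.0]]
ft_force: [0.4, -0.1, -0.1]
grip_width: 0.0598
```

```bash
python3 - <<'E'
from h import *
s=env.observe();print(s['position'],s['grip_width'],plan([0.5545,-0.1305,0.026],90))
im,d=imaging.get_image('scene');cv2.imwrite('pics/s5.png',cv2.resize(im[130:280,150:350],None,fx=4,fy=4))
E
```

```text
[ 0.55301862 -0.12896852  0.09245466] 0.05980493950404148 (array([-0.005,  0.005,  0.221]), array([-0.003, -0.001,  0.004]))
```

View pics/s5.png

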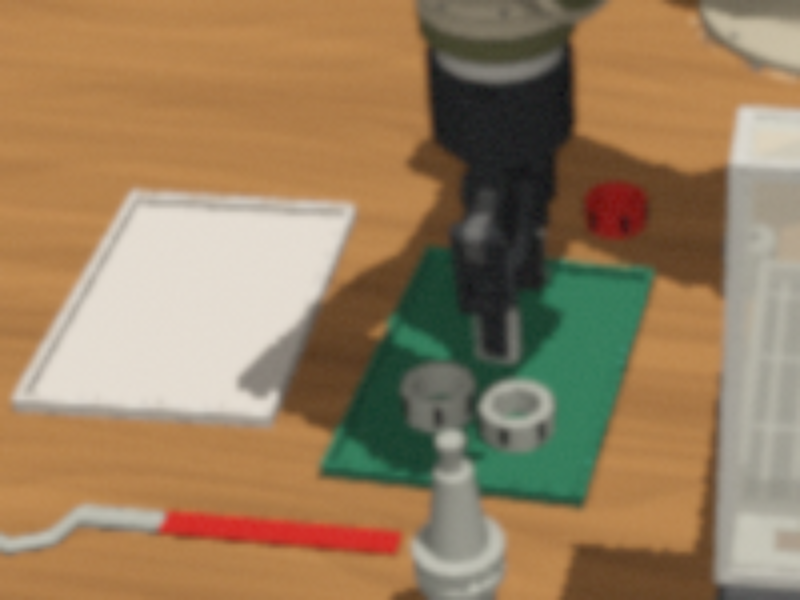

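Emit:
step_arm:
  steps: [0.7,-0.005,0.005,0.12,0,0,0,0.7,-0.005,0.005,0.222,0,0,0,0.7,-0.005,0.005,0.222,0,0,0,0.7,-0.005,0.005,0.222,0,0,0,0.3,-0.005,0.005,0.222,0,0,0,0.3,-0.005,0.005,0.222,0,0,0,0.3,-0.005,0.005,0.222,0,0,0,0.3,-0.005,0.005,0.222,0,0,0,0.3,-0.005,0.005,0.222,0,0,0]

```text
time_s: 8.95
position: [0.5558, -0.131, 0.0289]
tool_rot: [[-0.003, 1.0, 0.004], [1.0, 0.003, -0.002], [-0.002, 0.004, -1.0]]
ft_force: [-1.1, 0.6, 9.7]
grip_width: 0.0394
```

Emit:
step_arm:
  steps: [0.3,0,0,-0.15,0,0,0,0.3,0,0,-0.3,0,0,0,0.3,0,0,-0.42,0,0,0,0.3,0.16,-0.03,-0.42,0,0,0,0.3,0.32,-0.06,-0.42,0,0,0,0.3,0.48,-0.1,-0.42,0,0,0,0.3,0.64,-0.13,-0.42,0,0,0,0.3,0.82,-0.137,-0.42,0,0,0,0.3,0.82,-0.137,-0.36,0,0,0,0.3,0.82,-0.137,-0.3,0,0,0]

```text
time_s: 9.95
position: [0.513, 0.1171, 0.1177]
tool_rot: [[-0.007, 1.0, 0.004], [1.0, 0.007, 0.0], [0.0, 0.004, -1.0]]
ft_force: [0.3, -0.3, -1.7]
grip_width: 0.0396
```

```bash
python3 - <<'E'
from h import *
s=env.observe();print(s['position'],s['grip_width'],plan([0.5146,0.1133,0.087],90))
E
```

```text
[0.51300097 0.11707768 0.11767771] 0.03958649759232935 (array([-0.013,  0.005,  0.102]), array([ 0.005, -0.   ,  0.008]))
```

Emit:
step_arm:
  steps: [0.3,-0.013,0.005,0.05,0,0,0,0.3,-0.013,0.005,0.09,0,0,0,0.3,-0.013,0.005,0.105,0,0,0,0.3,-0.013,0.005,0.11,0,0,0,0.3,-0.013,0.005,0.11,0,0,0]

```text
time_s: 10.45
position: [0.5142, 0.1113, 0.0859]
tool_rot: [[-0.004, 1.0, 0.001], [1.0, 0.004, -0.0], [-0.0, 0.001, -1.0]]
ft_force: [-7.6, -1.1, 14.9]
grip_width: 0.0394
```

Emit:
step_arm:
  steps: [0.7,0,0,-0.003,0,0,0,0.7,0,0,-0.003,0,0,0,0.7,0,0,-0.003,0,0,0,0.7,0,0,-0.15,0,0,0,0.7,0,0,-0.3,0,0,0,0.7,-0.16,0.02,-0.3,0,0,0,0.7,-0.32,0.05,-0.3,0,0,0,0.7,-0.48,0.08,-0.3,0,0,0,0.7,-0.64,0.106,-0.3,0,0,0,0.7,-0.8,0.106,-0.3,0,0,0]

```text
time_s: 11.45
position: [0.5474, -0.1308, 0.1734]
tool_rot: [[-0.003, 1.0, 0.001], [1.0, 0.003, -0.0], [-0.0, 0.001, -1.0]]
ft_force: [0.1, -0.3, -0.2]
grip_width: 0.0597
```

```bash
python3 - <<'E'
from h import *
s=env.observe();print(s['position'],s['grip_width'],plan([0.546,-0.178,0.12],90))
im,d=imaging.get_image('scene');cv2.imwrite('pics/s6.png',cv2.resize(im[130:310,220:500],None,fx=2.8,fy=2.8))
im,d=imaging.get_image('top');cv2.imwrite('pics/t6.png',cv2.resize(im[110:310,145:480],None,fx=2.3,fy=2.3))
E
```

```text
[ 0.54744558 -0.13083379  0.17339694] 0.05972850519889653 (array([-0.157, -0.005,  0.178]), array([0.001, 0.   , 0.004]))
```

View pics/t6.png

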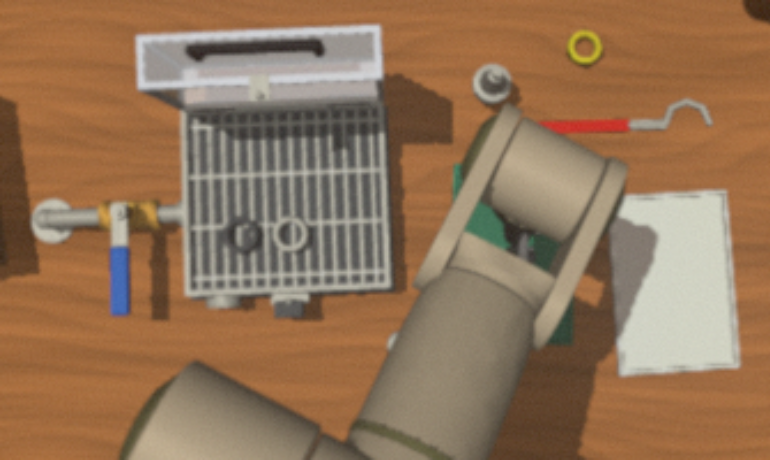

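View pics/s6.png

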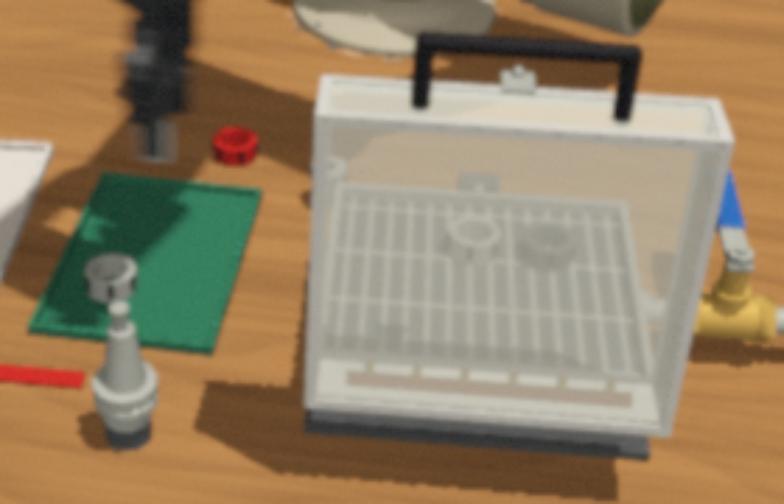

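Two nuts (dark at (245,235), bright at (292,234) in the top crop) lie on the grating; the last bright one is still in the green tray.

Emit:
step_arm:
  steps: [0.7,-0.157,-0.005,0.16,0,0,0,0.7,-0.157,-0.005,0.3,0,0,0,0.7,-0.157,-0.005,0.42,0,0,0,0.7,-0.157,-0.005,0.485,0,0,0,0.7,-0.157,-0.005,0.485,0,0,0,0.7,-0.157,-0.005,0.485,0,0,0,0.3,-0.157,-0.005,0.485,0,0,0,0.3,-0.157,-0.005,0.485,0,0,0,0.3,-0.157,-0.005,0.485,0,0,0,0.3,-0.157,-0.005,0.485,0,0,0]

```text
time_s: 12.55
position: [0.5464, -0.1759, 0.03]
tool_rot: [[-0.004, 1.0, 0.003], [1.0, 0.004, -0.002], [-0.002, 0.003, -1.0]]
ft_force: [-1.7, 1.9, 7.4]
grip_width: 0.0394
```

Emit:
step_arm:
  steps: [0.3,0,0,-0.15,0,0,0,0.3,0,0,-0.3,0,0,0,0.3,0,0,-0.42,0,0,0,0.3,0.16,-0.03,-0.42,0,0,0,0.3,0.32,-0.06,-0.42,0,0,0,0.3,0.48,-0.09,-0.42,0,0,0,0.3,0.64,-0.09,-0.42,0,0,0,0.3,0.77,-0.092,-0.42,0,0,0,0.3,0.77,-0.092,-0.36,0,0,0,0.3,0.77,-0.092,-0.3,0,0,0]

```text
time_s: 13.55
position: [0.5175, 0.0566, 0.119]
tool_rot: [[-0.006, 1.0, 0.004], [1.0, 0.006, -0.0], [-0.0, 0.004, -1.0]]
ft_force: [-0.8, -0.8, -1.0]
grip_width: 0.0396
```

```bash
python3 - <<'E'
from h import *
s=env.observe();print(s['position'],s['grip_width'],plan([0.5187,0.053,0.087],90))
E
```

```text
[0.51752843 0.05658165 0.11897477] 0.039600209160461676 (array([-0.012,  0.003,  0.107]), array([0.004, 0.001, 0.008]))
```

Emit:
step_arm:
  steps: [0.3,-0.012,0.003,0.05,0,0,0,0.3,-0.012,0.003,0.09,0,0,0,0.3,-0.012,0.003,0.105,0,0,0,0.3,-0.012,0.003,0.112,0,0,0,0.3,-0.012,0.003,0.112,0,0,0]

```text
time_s: 14.05
position: [0.5179, 0.0517, 0.0869]
tool_rot: [[-0.004, 1.0, 0.001], [1.0, 0.004, -0.0], [-0.0, 0.001, -1.0]]
ft_force: [-9.4, 0.3, 17.8]
grip_width: 0.0393
```

Emit:
step_arm:
  steps: [0.7,0,0,-0.003,0,0,0,0.7,0,0,-0.003,0,0,0,0.7,0,0,-0.003,0,0,0,0.7,0,0,-0.15,0,0,0,0.7,0,0,-0.3,0,0,0,0.7,0,0,-0.46,0,0,0,0.7,0,-0.1,-0.62,0,0,0,0.7,0,-0.1,-0.78,0,0,-0.087,0.7,0,-0.1,-0.94,0,0,-0.087,0.7,0,-0.1,-1,0,0,-0.087]

```text
time_s: 15.05
position: [0.4883, 0.0515, 0.3893]
tool_rot: [[-0.072, 0.997, 0.008], [0.997, 0.072, -0.001], [-0.002, 0.008, -1.0]]
ft_force: [0.5, -0.5, -0.3]
grip_width: 0.0598
```

```bash
python3 - <<'E'
from h import *
s=env.observe();print(s['position'],s['grip_width'],s['q'],s['time_s'])
im,d=imaging.get_image('scene');cv2.imwrite('pics/s7.png',cv2.resize(im[100:310,280:500],None,fx=3.4,fy=2.8*1.0));cv2.imwrite('pics/s7h.png',cv2.resize(im[130:200,350:470],None,fx=6,fy=6))
im,d=imaging.get_image('top');cv2.imwrite('pics/t7.png',cv2.resize(im[110:310,145:480],None,fx=2.3,fy=2.3));cv2.imwrite('pics/t7h.png',cv2.resize(im[110:165,195:325],None,fx=6,fy=6))
E
```

```text
[0.48829378 0.0514733  0.38929019] 0.05982515285362757 [-7.82947124e+00  1.18325187e+01  6.58831999e+01  2.76555212e-03
  1.01828269e+02 -1.19391726e+01] 15.05
```

View pics/t7.png

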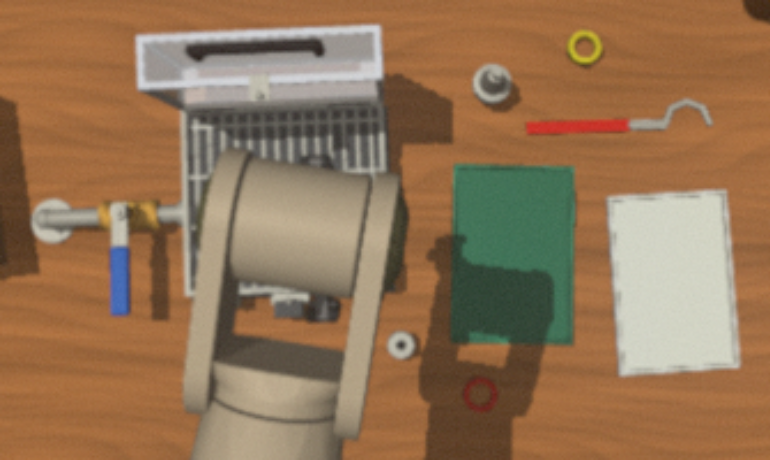

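View pics/t7h.png

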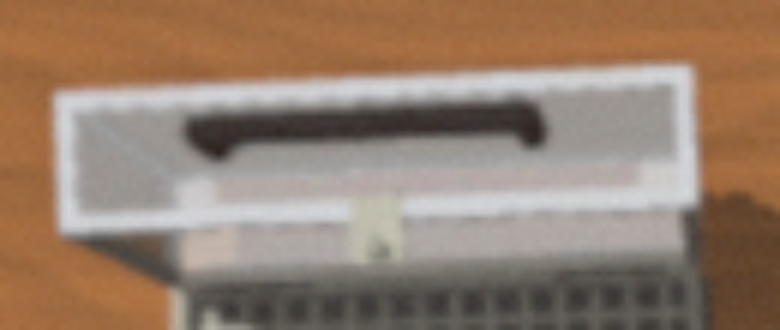

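View pics/s7h.png

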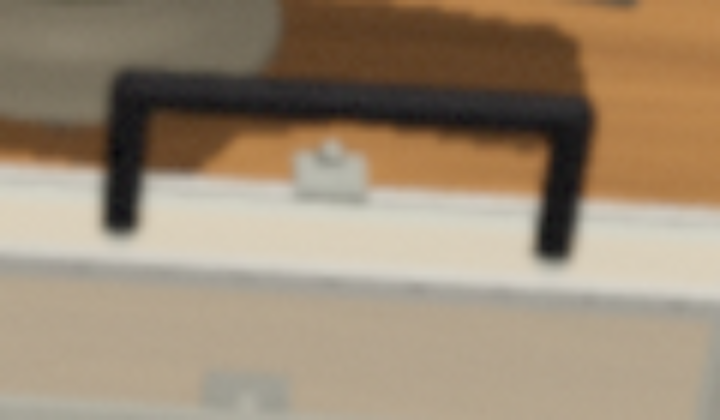

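View pics/s7.png

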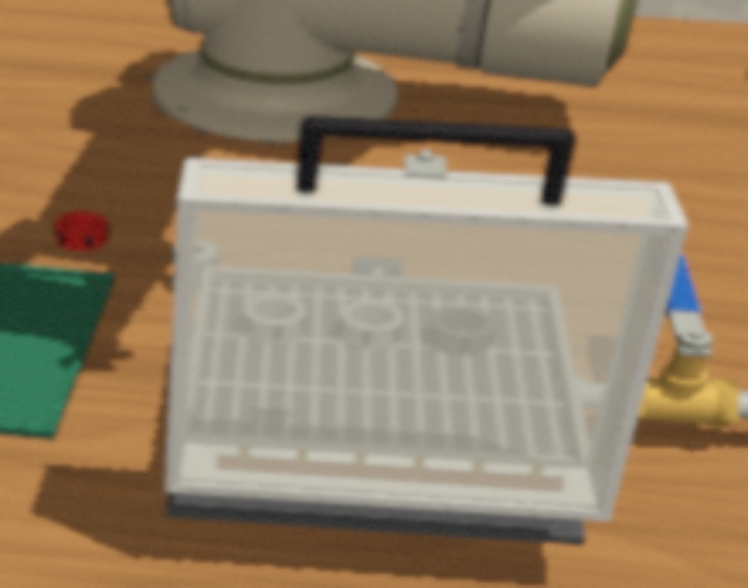

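```bash
python3 - <<'E'
from h import *
print(tri((255.4,129.9),(408.6,146.2)))
print(at_z('top',(255.4,129.9),.332))
T=C['scene']['world_from_camera'];h=np.array([0.664,.1255,.07])
for th in (1.4,1.45,1.5,1.55,1.6):
    a=th+np.arctan2(.03,.262);P=h+.2637*np.array([-np.cos(a)*.9977,-np.cos(a)*.068,np.sin(a)])
    print(th,P.round(4),proj('top',P).round(1),proj('scene',P).round(1))
E
```

```text
[0.67686065 0.12831712 0.3334919 ]
[0.67720074 0.1275182  0.332     ]
1.4 [0.6491 0.1245 0.3333] [256.2 142.4] [406.1 138.1]
1.45 [0.6622 0.1254 0.3337] [256.  136.5] [406.5 141.7]
1.5 [0.6754 0.1263 0.3335] [255.9 130.6] [406.8 145.7]
1.55 [0.6885 0.1272 0.3326] [255.7 124.8] [407.  150.1]
1.6 [0.7015 0.1281 0.331 ] [255.7 119.2] [407.2 155.1]
```

```bash
python3 - <<'E'
from h import *
print(plan([0.677,0.1275,0.395],93.9),plan([0.677,0.1275,0.335],93.9))
E
```

```text
(array([ 0.208,  0.645, -0.022]), array([0.008, 0.002, 0.004])) (array([0.208, 0.643, 0.178]), array([0.008, 0.002, 0.004]))
```

Emit:
step_arm:
  steps: [0.7,0.05,0.16,-0.022,0,0,0,0.7,0.1,0.32,-0.022,0,0,0,0.7,0.15,0.48,-0.022,0,0,0,0.7,0.208,0.645,-0.022,0,0,0,0.7,0.208,0.645,-0.022,0,0,0,0.7,0.208,0.645,-0.022,0,0,0,0.7,0.208,0.645,-0.022,0,0,0]

```text
time_s: 15.85
position: [0.676, 0.1272, 0.391]
tool_rot: [[-0.071, 0.997, -0.001], [0.997, 0.071, -0.0], [-0.0, -0.001, -1.0]]
ft_force: [-0.1, -0.5, 0.5]
grip_width: 0.0597
```

```bash
python3 - <<'E'
from h import *
s=env.observe();print(s['position'],s['q'])
print(plan([0.677,0.1275,0.335],93.9))
im,d=imaging.get_image('scene');cv2.imwrite('pics/s8.png',cv2.resize(im[60:310,280:500],None,fx=3,fy=2.4));
E
```

```text
[0.67596335 0.12720833 0.39095023] [ 8.23747678e-01  3.64135681e+01  2.63262469e+01 -6.13266232e-03
  1.17289079e+02 -3.26522020e+00]
(array([0.001, 0.004, 0.186]), array([-0.001,  0.   ,  0.004]))
```

View pics/s8.png

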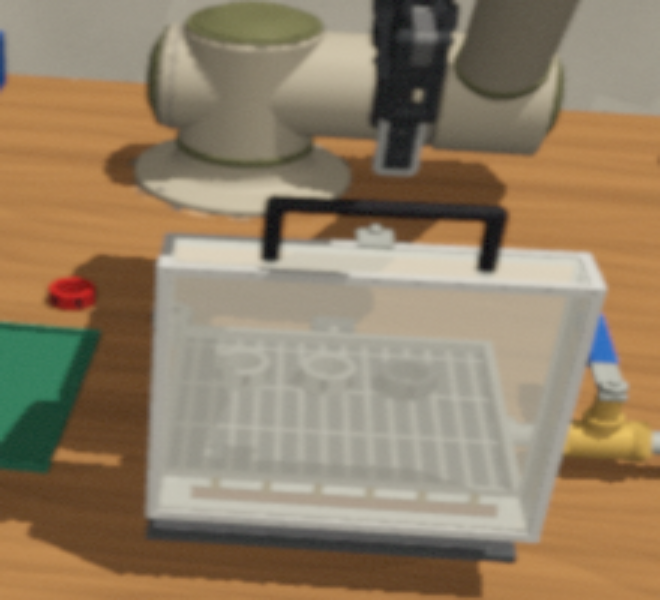

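Emit:
step_arm:
  steps: [0.7,0.001,0.004,0.08,0,0,0,0.7,0.001,0.004,0.16,0,0,0,0.7,0.001,0.004,0.19,0,0,0,0.7,0.001,0.004,0.19,0,0,0]

```text
time_s: 16.3
position: [0.6769, 0.1275, 0.3342]
tool_rot: [[-0.071, 0.997, -0.001], [0.997, 0.071, -0.0], [0.0, -0.001, -1.0]]
ft_force: [-0.3, -0.2, 0.5]
grip_width: 0.0593
```

```bash
python3 - <<'E'
from h import *
im,d=imaging.get_image('scene');cv2.imwrite('pics/s9.png',cv2.resize(im[90:240,300:500],None,fx=4,fy=4));
E
```

```text
(no output)
```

View pics/s9.png

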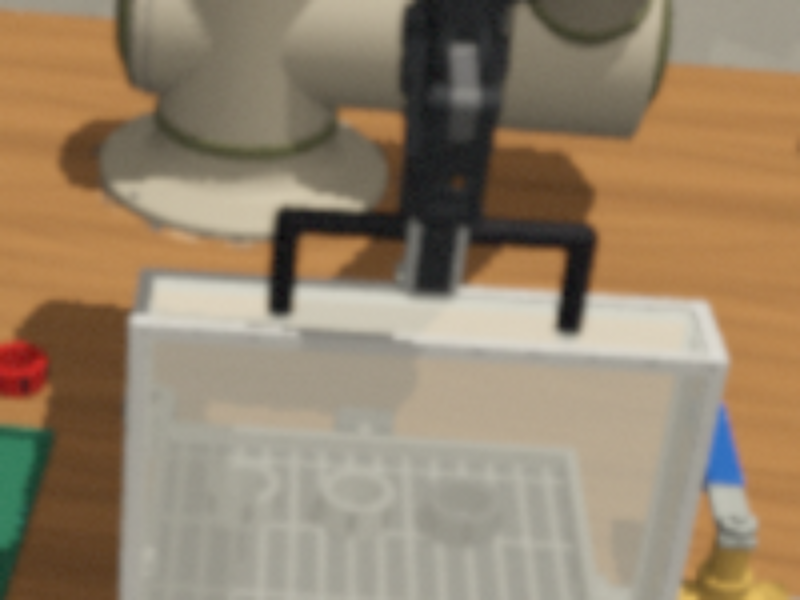

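Emit:
step_arm:
  steps: [0.1,0,0,0,0,0,0,0.05,0,0,0,0,0,0,0.05,0,0,0,0,0,0,0.05,0,0,0,0,0,0,0.05,0,0,0,0,0,0,0.05,0,0,0,0,0,0,0.05,0,0,0,0,0,0]
  grip_force: 40

```text
time_s: 17.05
position: [0.678, 0.1279, 0.3345]
tool_rot: [[-0.071, 0.997, 0.001], [0.997, 0.071, 0.0], [-0.0, 0.001, -1.0]]
ft_force: [-1.6, -0.9, 5.4]
grip_width: 0.0102
```

```bash
cat > arc.py <<'E'
from h import *
import sys
# bar arc relative to the bar pose at th0; tool at yaw 93.9: tool y=booth x, tool z=-z
def arc(th0,ths):
    a0=th0+np.arctan2(.03,.262)
    out=[]
    for th in ths:
        a=th+np.arctan2(.03,.262)
        dx=-.2637*(np.cos(a)-np.cos(a0));dz=.2637*(np.sin(a)-np.sin(a0))
        out.append((round(th,3),round(dx/.3,3),round(-dz/.3,3)))
    return out
E
python3 - <<'E'
from arc import *
s=env.observe();print(s['position'],s['grip_width'],s['ft_force'])
p=s['position'];ex=np.array([.9977,.068]);u=ex@(p[:2]-np.array([.664,.1255]));w=p[2]-.07;print(u,w,np.hypot(u,w),np.arctan2(w,-u)-np.arctan2(.03,.262))
for r in arc(1.5,np.arange(1.4,0.49,-.1)):print(r)
E
```

```text
[0.67798054 0.12787132 0.33451316] 0.010212132655104414 [-1.55810512 -0.89432567  5.3748483 ]
0.014109635782787736 0.2645131644615814 0.2648892145697943 1.5100804321535672
(np.float64(1.4), np.float64(-0.088), np.float64(0.001))
(np.float64(1.3), np.float64(-0.175), np.float64(0.01))
(np.float64(1.2), np.float64(-0.261), np.float64(0.028))
(np.float64(1.1), np.float64(-0.345), np.float64(0.055))
(np.float64(1.0), np.float64(-0.426), np.float64(0.089))
(np.float64(0.9), np.float64(-0.502), np.float64(0.132))
(np.float64(0.8), np.float64(-0.575), np.float64(0.182))
(np.float64(0.7), np.float64(-0.641), np.float64(0.239))
(np.float64(0.6), np.float64(-0.702), np.float64(0.303))
(np.float64(0.5), np.float64(-0.756), np.float64(0.372))
```

Follow the arc down in two calls; first to about 0.7 rad.

Emit:
step_arm:
  steps: [0.05,0,-0.088,0.001,0,0,0,0.05,0,-0.175,0.01,0,0,0,0.05,0,-0.261,0.028,0,0,0,0.05,0,-0.345,0.055,0,0,0,0.05,0,-0.426,0.089,0,0,0,0.05,0,-0.502,0.132,0,0,0,0.05,0,-0.575,0.182,0,0,0,0.05,0,-0.641,0.239,0,0,0,0.05,0,-0.641,0.239,0,0,0]

```text
time_s: 17.95
position: [0.4835, 0.1144, 0.2604]
tool_rot: [[-0.072, 0.997, -0.005], [0.997, 0.072, 0.0], [0.001, -0.005, -1.0]]
ft_force: [-4.3, 2.5, 0.2]
grip_width: 0.0104
```

```bash
python3 - <<'E'
from arc import *
s=env.observe();print(s['position'],s['grip_width'],s['ft_force'],s['time_s'])
p=s['position'];ex=np.array([.9977,.068]);u=ex@(p[:2]-np.array([.664,.1255]));w=p[2]-.07;th=np.arctan2(w,-u)-np.arctan2(.03,.262);print(u,w,np.hypot(u,w),th)
for r in arc(.7,np.arange(.7,0.1,-.1)):print(r)
im,d=imaging.get_image('scene');cv2.imwrite('pics/s10.png',cv2.resize(im[90:290,300:500],None,fx=3,fy=3));
E
```

```text
[0.4835305  0.11436272 0.26043542] 0.010378927605401772 [-4.29962832  2.53649971  0.19918668] 17.95
-0.18081175705076838 0.19043541767242544 0.26259958071531114 0.6973075823486519
(np.float64(0.7), np.float64(-0.0), np.float64(-0.0))
(np.float64(0.6), np.float64(-0.061), np.float64(0.063))
(np.float64(0.5), np.float64(-0.115), np.float64(0.133))
(np.float64(0.4), np.float64(-0.162), np.float64(0.207))
(np.float64(0.3), np.float64(-0.201), np.float64(0.285))
(np.float64(0.2), np.float64(-0.233), np.float64(0.368))
```

View pics/s10.png

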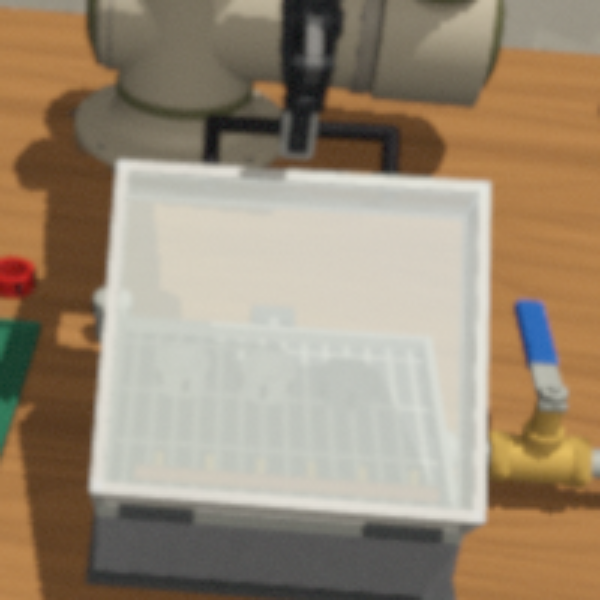

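Emit:
step_arm:
  steps: [0.05,0,-0.061,0.063,0,0,0,0.05,0,-0.115,0.133,0,0,0,0.05,0,-0.162,0.207,0,0,0,0.05,0,-0.201,0.285,0,0,0,0.05,0,-0.233,0.368,0,0,0,0.05,0,-0.245,0.41,0,0,0,0.05,0,-0.245,0.41,0,0,0,0.05,0,-0.245,0.41,0,0,0]

```text
time_s: 18.8
position: [0.413, 0.1095, 0.1387]
tool_rot: [[-0.071, 0.997, -0.003], [0.997, 0.071, 0.001], [0.002, -0.003, -1.0]]
ft_force: [-4.9, 5.1, -1.1]
grip_width: 0.0105
```

```bash
python3 - <<'E'
from arc import *
s=env.observe();print(s['position'],s['grip_width'],s['ft_force'],s['time_s'])
p=s['position'];ex=np.array([.9977,.068]);u=ex@(p[:2]-np.array([.664,.1255]));w=p[2]-.07;th=np.arctan2(w,-u)-np.arctan2(.03,.262);print(u,w,np.hypot(u,w),th)
for r in arc(.15,np.arange(.15,-.03,-.03)):print(r)
im,d=imaging.get_image('scene');cv2.imwrite('pics/s11.png',cv2.resize(im[90:290,300:500],None,fx=3,fy=3));
E
```

```text
[0.41302783 0.10948566 0.13873975] 0.010541665018515289 [-4.89778258  5.09958771 -1.10832074] 18.8
-0.25148390609277504 0.06873974728630036 0.2607092401137024 0.15281178039321242
(np.float64(0.15), np.float64(-0.0), np.float64(-0.0))
(np.float64(0.12), np.float64(-0.006), np.float64(0.026))
(np.float64(0.09), np.float64(-0.012), np.float64(0.051))
(np.float64(0.06), np.float64(-0.017), np.float64(0.077))
(np.float64(0.03), np.float64(-0.021), np.float64(0.103))
(np.float64(0.0), np.float64(-0.025), np.float64(0.129))
```

View pics/s11.png

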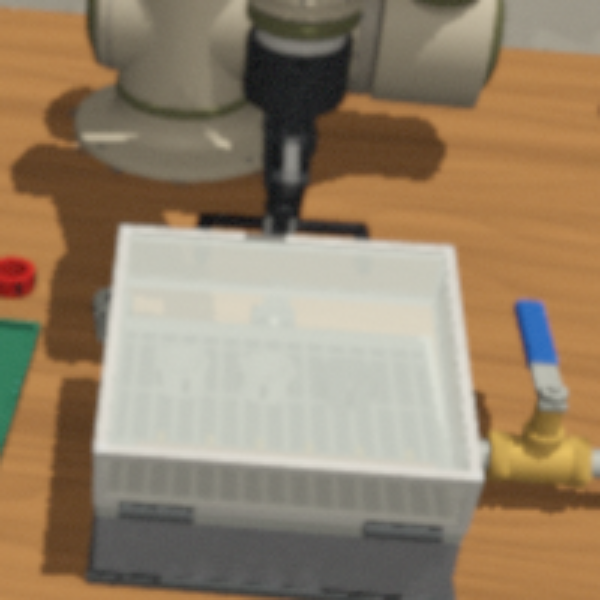

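Emit:
step_arm:
  steps: [0.05,0,-0.006,0.026,0,0,0,0.05,0,-0.012,0.051,0,0,0,0.05,0,-0.017,0.077,0,0,0,0.05,0,-0.021,0.103,0,0,0,0.05,0,-0.025,0.129,0,0,0,0.05,0,-0.025,0.129,0,0,0,0.05,0,-0.025,0.129,0,0,0]

```text
time_s: 19.55
position: [0.4055, 0.1089, 0.0995]
tool_rot: [[-0.071, 0.997, -0.004], [0.997, 0.071, 0.001], [0.002, -0.004, -1.0]]
ft_force: [-2.2, 6.2, -12.2]
grip_width: 0.0104
```

```bash
python3 - <<'E'
from arc import *
s=env.observe();print(s['position'],s['grip_width'],s['ft_force'],s['time_s'])
p=s['position'];ex=np.array([.9977,.068]);u=ex@(p[:2]-np.array([.664,.1255]));w=p[2]-.07;th=np.arctan2(w,-u)-np.arctan2(.03,.262);print(u,w,np.hypot(u,w),th)
im,d=imaging.get_image('scene');cv2.imwrite('pics/s12.png',cv2.resize(im[90:290,300:500],None,fx=3,fy=3));
E
```

```text
[0.40548868 0.10889337 0.0994996 ] 0.010355929701937409 [ -2.16285691   6.19603172 -12.22579837] 19.55
-0.2590459978634375 0.02949959613673611 0.2607202623144097 -0.000617929145096105
```

View pics/s12.png

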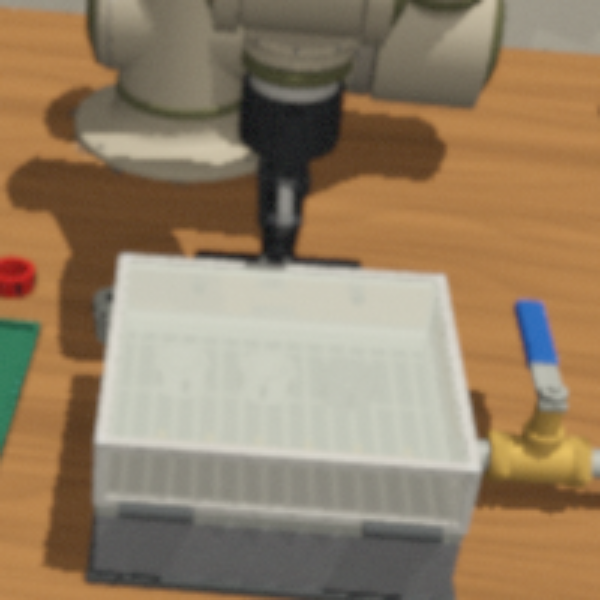

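Emit:
step_arm:
  steps: [0.05,0,0,0.01,0,0,0,0.05,0,0,0.01,0,0,0,0.05,0,0,0.01,0,0,0]

```text
time_s: 19.9
position: [0.4053, 0.1089, 0.0975]
tool_rot: [[-0.071, 0.997, -0.003], [0.997, 0.071, 0.001], [0.001, -0.003, -1.0]]
ft_force: [-7.1, 4.1, 5.2]
grip_width: 0.0104
```

Emit:
step_arm:
  steps: [0.05,0,0,0.01,0,0,0,0.05,0,0,0.01,0,0,0,0.05,0,0,0.01,0,0,0]

```text
time_s: 20.2
position: [0.4054, 0.1088, 0.0959]
tool_rot: [[-0.072, 0.997, -0.002], [0.997, 0.072, 0.001], [0.001, -0.002, -1.0]]
ft_force: [-14.4, 3.0, 28.6]
grip_width: 0.0103
```

Emit:
step_arm:
  steps: [0.05,0,0,-0.01,0,0,0,0.4,0,0,-0.013,0,0,0,0.4,0,0,-0.013,0,0,0,0.4,0,0,-0.013,0,0,0,0.4,0,0,-0.013,0,0,0]

```text
time_s: 20.7
position: [0.4059, 0.1082, 0.0984]
tool_rot: [[-0.071, 0.997, 0.0], [0.997, 0.071, -0.0], [-0.0, 0.0, -1.0]]
ft_force: [-0.1, -0.2, -1.0]
grip_width: 0.034
```

Emit:
step_arm:
  steps: [0.4,0,0,-0.08,0,0,0,0.4,0,0,-0.2,0,0,0,0.4,0,0,-0.35,0,0,0,0.4,0,0,-0.45,0,0,0,0.4,0,0,-0.45,0,0,0]

```text
time_s: 21.2
position: [0.407, 0.1083, 0.2369]
tool_rot: [[-0.071, 0.997, 0.008], [0.997, 0.071, -0.0], [-0.001, 0.008, -1.0]]
ft_force: [0.3, 0.0, -0.7]
grip_width: 0.0343
```

```bash
python3 - <<'E'
from arc import *
s=env.observe();print(s['position'],s['grip_width'],s['ft_force'],s['time_s'])
im,d=imaging.get_image('scene');cv2.imwrite('pics/s13.png',cv2.resize(im[120:290,300:500],None,fx=4,fy=3.5));
for n in('top','scene'):
    im,d=imaging.get_image(n);r=imaging.pinpoint(n,'hood_handle');print(r[:2], proj(n,[.4029,.1077,.1]),proj(n,[.4029,.1077,.1158]))
im,d=imaging.get_image('top');cv2.imwrite('pics/t13.png',cv2.resize(im[130:290,145:335],None,fx=4,fy=3.75));
E
```

```text
[0.40695697 0.10830778 0.23694739] 0.03425025562968974 [ 0.29494289  0.00989871 -0.68799899] 21.2
[] [270.03928438 253.23471865] [269.46814399 253.38555539]
[{'pixel': [391.3, 178.4], 'score': 0.86}] [390.94164311 176.03718788] [391.58820786 170.36077732]
```

View pics/s13.png

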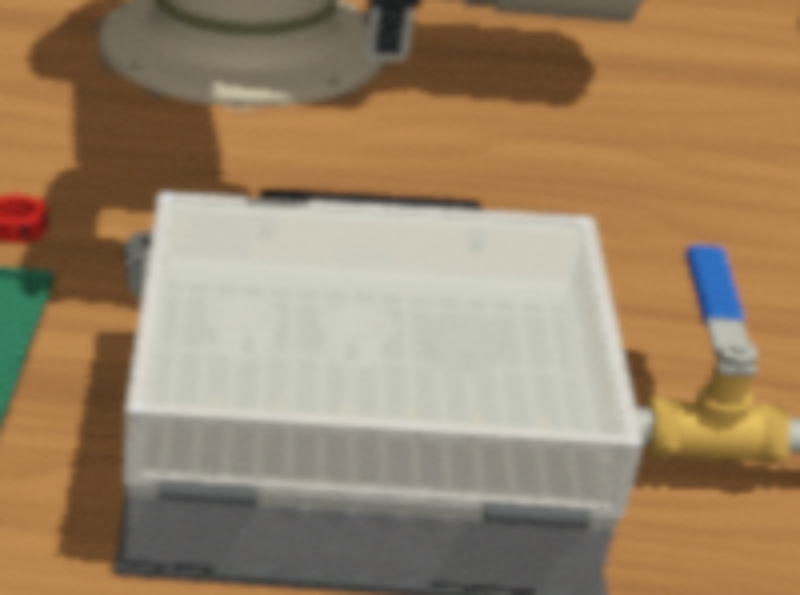

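View pics/t13.png

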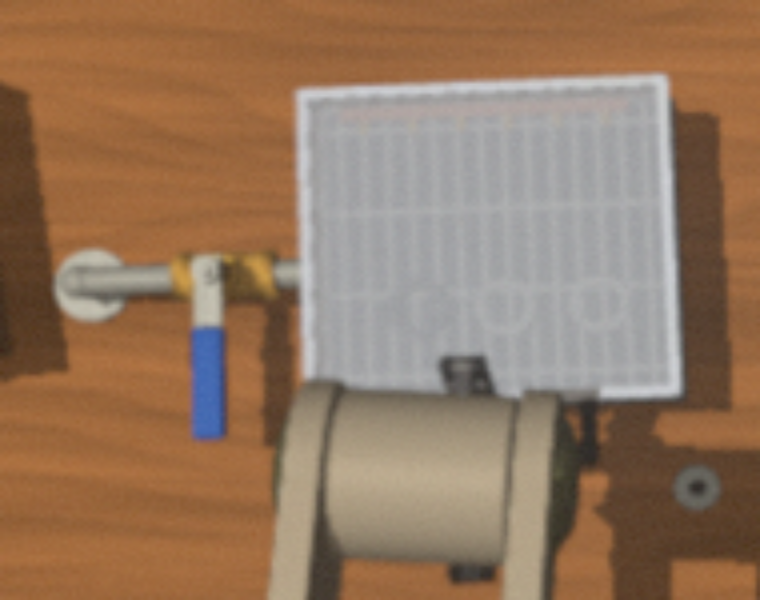

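```bash
python3 - <<'E'
from h import *
print(plan([0.447,0.301,0.18],183.9))
E
```

```text
(array([0.631, 0.186, 0.174]), array([-0.002, -0.003, -1.996]))
```

Emit:
step_arm:
  steps: [0.6,0.13,0.04,0,0,0,-0.19,0.6,0.26,0.08,0,0,0,-0.38,0.6,0.4,0.12,0,0,0,-0.57,0.6,0.55,0.16,0.05,0,0,-0.76,0.6,0.631,0.186,0.1,0,0,-0.95,0.6,0.631,0.186,0.174,0,0,-1,0.6,0.631,0.186,0.174,0,0,-1]

```text
time_s: 22.2
position: [0.446, 0.3012, 0.1776]
tool_rot: [[-0.757, 0.654, -0.007], [0.654, 0.757, -0.003], [0.003, -0.007, -1.0]]
ft_force: [-0.4, -0.8, 0.1]
grip_width: 0.0514
```

```bash
python3 - <<'E'
from h import *
s=env.observe();print(s['position'],s['grip_width'],s['q'])
print(plan([0.447,0.301,0.15],183.9))
E
```

```text
[0.4460243  0.30117293 0.17764188] 0.051426905802966494 [ 2.14193711e+01  2.43789440e+01  8.26418880e+01 -3.14827121e-03
  7.34029083e+01 -2.77558054e+01]
(array([-0.003,  0.002,  0.092]), array([-0.006, -0.007, -0.994]))
```

Emit:
step_arm:
  steps: [0.6,0,0,0,0,0,-0.19,0.6,0,0,0,0,0,-0.38,0.6,0,0,0,0,0,-0.57,0.6,0,0,0,0,0,-0.76,0.6,0,0,0.05,0,0,-0.95,0.6,-0.003,0.002,0.092,0,0,-0.994,0.6,-0.003,0.002,0.092,0,0,-0.994,0.6,-0.003,0.002,0.092,0,0,-0.994]

```text
time_s: 23.0
position: [0.4489, 0.3007, 0.1542]
tool_rot: [[-0.998, -0.064, 0.0], [-0.064, 0.998, 0.0], [-0.0, 0.0, -1.0]]
ft_force: [-0.3, -0.1, -0.5]
grip_width: 0.0514
```

```bash
python3 - <<'E'
from h import *
s=env.observe();print(s['position'],s['grip_width'],s['q'])
print(plan([0.447,0.301,0.094],183.9))
im,d=imaging.get_image('scene');cv2.imwrite('pics/s14.png',cv2.resize(im[120:290,400:560],None,fx=4,fy=3.5));
im,d=imaging.get_image('top');cv2.imwrite('pics/t14.png',cv2.resize(im[130:290,145:335],None,fx=4,fy=3.75));
E
```

```text
[0.44885365 0.30071009 0.15423791] 0.05135090699528099 [ 2.12599368e+01  2.58595377e+01  8.45132821e+01 -2.26708032e-03
  6.96081362e+01 -7.24147072e+01]
(array([0.006, 0.001, 0.201]), array([ 0.   ,  0.   , -0.005]))
```

View pics/s14.png

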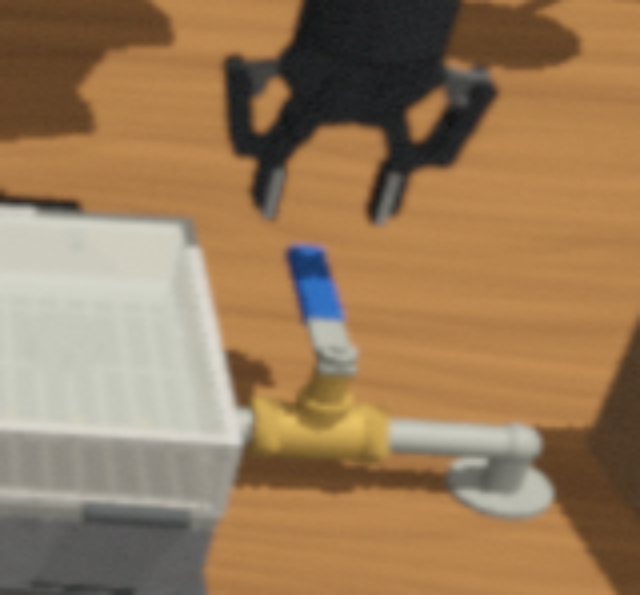

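View pics/t14.png

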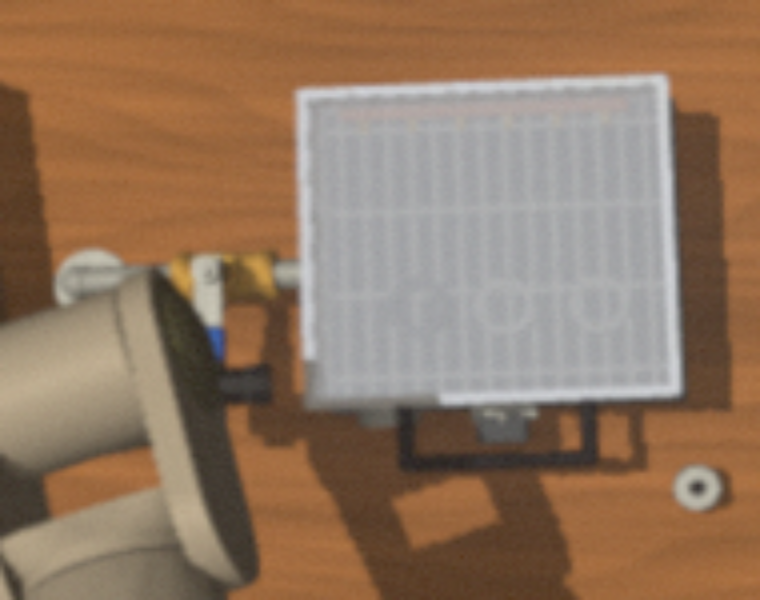

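Emit:
step_arm:
  steps: [0.55,0.006,0.001,0.1,0,0,-0.005,0.55,0.006,0.001,0.201,0,0,-0.005,0.55,0.006,0.001,0.201,0,0,-0.005,0.2,0.006,0.001,0.201,0,0,-0.005,0.2,0.006,0.001,0.201,0,0,-0.005,0.2,0.006,0.001,0.201,0,0,-0.005,0.2,0.006,0.001,0.201,0,0,-0.005]
  grip_force: 25

```text
time_s: 23.8
position: [0.4471, 0.3045, 0.0953]
tool_rot: [[-0.998, -0.07, 0.003], [-0.07, 0.998, 0.007], [-0.004, 0.007, -1.0]]
ft_force: [-1.9, 20.3, -4.3]
grip_width: 0.0212
```

```bash
cat > lev.py <<'E'
from h import *
P=np.array([.532,.307]);y0=3.9
# rows to move lever from th0 to th list (deg), keep radius as measured; tool x = lever direction (183.9-th)
def rows(th0,ths,r=None):
    s=env.observe();R=np.array(s['tool_rot']);p=np.array(s['position'])
    if r is None: r=np.hypot(*(p[:2]-P))
    q0=P+r*np.array([np.cos(np.radians(183.9-th0)),np.sin(np.radians(183.9-th0))])
    for th in ths:
        a=np.radians(183.9-th);q=P+r*np.array([np.cos(a),np.sin(a)])
        d=R.T@np.array([*(q-q0),0])/.3
        print(th,d.round(3)[:2],'turn',round((th-th0)/45,3))
def ang():
    s=env.observe();p=s['position'];v=p[:2]-P;R=s['tool_rot']
    print('t',s['time_s'],'r',np.hypot(*v),'lever deg by pos',183.9-np.degrees(np.arctan2(v[1],v[0]))%360,'by yaw',183.9-np.degrees(np.arctan2(R[1,0],R[0,0]))%360,'z',p[2],'F',s['ft_force'],'w',s['grip_width'],'q',np.round(s['q'],1))
E
python3 -c "
from lev import *
ang();rows(0,range(0,50,8))"
```

```text
t 23.8 r 0.0848924000935758 lever deg by pos 2.190328998143002 by yaw -0.11601047609204329 z 0.09525769286408697 F [-1.92821939 20.34205937 -4.33031845] w 0.021218236003928737 q [ 21.6  30.   88.8   0.4  60.8 -72.6]
0 [0. 0.] turn 0.0
8 [-0.003  0.039] turn 0.178
16 [-0.011  0.078] turn 0.356
24 [-0.025  0.115] turn 0.533
32 [-0.043  0.15 ] turn 0.711
40 [-0.067  0.182] turn 0.889
48 [-0.094  0.21 ] turn 1.067
```

Emit:
step_arm:
  steps: [0.2,0,0.012,0,0,0,0,0.2,-0.003,0.051,0,0,0,0.178,0.2,-0.011,0.09,0,0,0,0.356,0.2,-0.025,0.127,0,0,0,0.533,0.2,-0.043,0.162,0,0,0,0.711,0.2,-0.067,0.194,0,0,0,0.889,0.2,-0.067,0.194,0,0,0,0.889]

```text
time_s: 24.5
position: [0.4637, 0.3621, 0.0951]
tool_rot: [[-0.809, 0.588, 0.003], [0.588, 0.809, 0.002], [-0.001, 0.004, -1.0]]
ft_force: [-1.2, 2.4, 7.0]
grip_width: 0.0217
```

```bash
sed -i 's/P=np.array(\[.532,.307\])/P=np.array([.532,.310])/' lev.py; python3 -c "
from lev import *
ang();rows(40,range(40,100,8),.085)
im,d=imaging.get_image('scene');cv2.imwrite('pics/s15.png',cv2.resize(im[120:290,400:560],None,fx=4,fy=3.5))"
```

```text
t 24.5 r 0.08592770262290644 lever deg by pos 41.23479051610656 by yaw 39.92140081615403 z 0.09508503764961194 F [-1.21938743  2.4067622   7.01788078] w 0.021672003837423938 q [ 26.5  33.9  80.8   0.   65.1 -27.5]
40 [0. 0.] turn 0.0
48 [-0.003  0.039] turn 0.178
56 [-0.011  0.078] turn 0.356
64 [-0.025  0.115] turn 0.533
72 [-0.043  0.15 ] turn 0.711
80 [-0.067  0.182] turn 0.889
88 [-0.094  0.21 ] turn 1.067
96 [-0.125  0.235] turn 1.244
```

View pics/s15.png

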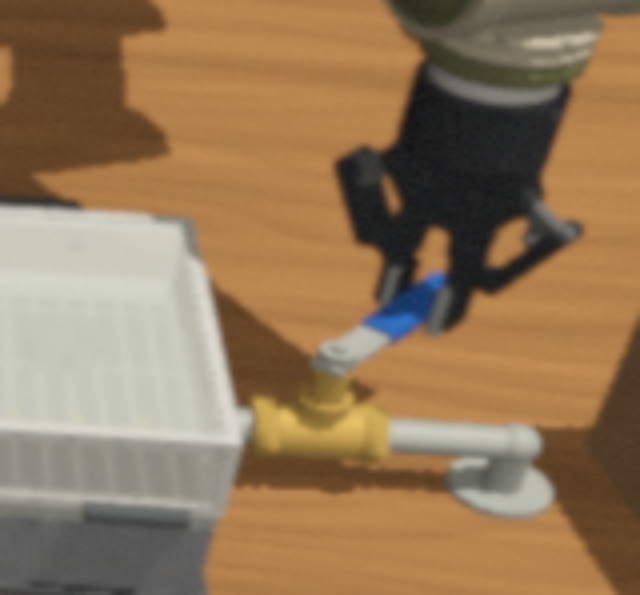

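Emit:
step_arm:
  steps: [0.2,-0.003,0.039,0,0,0,0.178,0.2,-0.011,0.078,0,0,0,0.356,0.2,-0.025,0.115,0,0,0,0.533,0.2,-0.043,0.15,0,0,0,0.711,0.2,-0.067,0.182,0,0,0,0.889,0.2,-0.067,0.182,0,0,0,0.889]

```text
time_s: 25.15
position: [0.5127, 0.3952, 0.0952]
tool_rot: [[-0.243, 0.97, 0.005], [0.97, 0.243, 0.006], [0.004, 0.006, -1.0]]
ft_force: [1.4, 12.2, 1.8]
grip_width: 0.0212
```

```bash
python3 -c "
from lev import *
ang();rows(80,range(80,100,5),.085)"
```

```text
t 25.15 r 0.08730898465032724 lever deg by pos 81.1508447367657 by yaw 79.85805030528573 z 0.0951941640337602 F [ 1.35735583 12.15851653  1.78203038] w 0.021164416221919207 q [27.1 38.9 70.3  0.2 70.4 13. ]
80 [0. 0.] turn 0.0
85 [-0.001  0.025] turn 0.111
90 [-0.004  0.049] turn 0.222
95 [-0.01   0.073] turn 0.333
```

Emit:
step_arm:
  steps: [0.2,-0.001,0.025,0,0,0,0.111,0.2,-0.004,0.049,0,0,0,0.222,0.2,-0.005,0.056,0,0,0,0.222,0.2,-0.005,0.056,0,0,0,0.222]

```text
time_s: 25.55
position: [0.528, 0.3976, 0.0952]
tool_rot: [[-0.074, 0.997, 0.003], [0.997, 0.074, 0.005], [0.005, 0.003, -1.0]]
ft_force: [-0.2, 12.3, 3.1]
grip_width: 0.0212
```

```bash
python3 -c "
from lev import *
ang()
im,d=imaging.get_image('scene');cv2.imwrite('pics/s16.png',cv2.resize(im[120:290,400:560],None,fx=4,fy=3.5))"
```

```text
t 25.55 r 0.08771727865734784 lever deg by pos 91.29831951134317 by yaw 89.64670904183592 z 0.09521832790071681 F [-0.24621419 12.30975321  3.12895512] w 0.021150690521717738 q [26.7 40.2 67.6  0.2 72.  22.4]
```

View pics/s16.png

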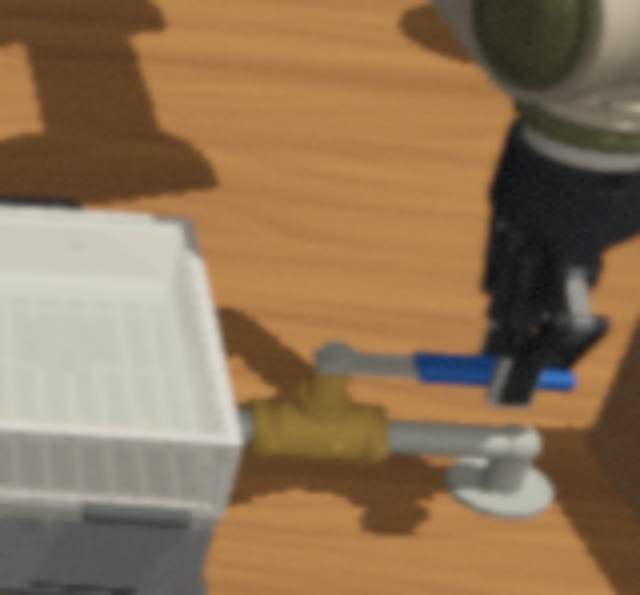

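Emit:
step_arm:
  steps: [0.2,0,0.008,0,0,0,0,0.2,0,0.008,0,0,0,0,0.2,0,0.008,0,0,0,0]

```text
time_s: 25.9
position: [0.5285, 0.3977, 0.0951]
tool_rot: [[-0.074, 0.997, -0.001], [0.997, 0.074, 0.004], [0.004, -0.001, -1.0]]
ft_force: [-9.1, 10.9, 4.8]
grip_width: 0.0211
```

Emit:
step_arm:
  steps: [0.2,0,0,0,0,0,0,0.2,0,0,0,0,0,0,0.2,0,0,0,0,0,0,0.2,0,0,0,0,0,0,0.2,0,0,0,0,0,0,0.2,0,0,0,0,0,0,0.2,0,0,0,0,0,0,0.2,0,0,0,0,0,0,0.2,0,0,0,0,0,0,0.2,0,0,0,0,0,0]

```text
time_s: 26.9
position: [0.5285, 0.3977, 0.0952]
tool_rot: [[-0.074, 0.997, -0.001], [0.997, 0.074, 0.004], [0.004, -0.001, -1.0]]
ft_force: [-8.5, 10.9, 4.8]
grip_width: 0.0215
```

Emit:
step_arm:
  steps: [0.2,0,0,0,0,0,0,0.2,0,0,0,0,0,0,0.2,0,0,0,0,0,0,0.2,0,0,0,0,0,0,0.2,0,0,0,0,0,0,0.2,0,0,0,0,0,0,0.2,0,0,0,0,0,0,0.2,0,0,0,0,0,0,0.2,0,0,0,0,0,0,0.2,0,0,0,0,0,0]

```text
time_s: 27.9
position: [0.5285, 0.3977, 0.0952]
tool_rot: [[-0.074, 0.997, -0.001], [0.997, 0.074, 0.004], [0.004, -0.001, -1.0]]
ft_force: [-8.8, 10.1, 6.1]
grip_width: 0.0216
```

Emit:
step_arm:
  steps: [0.2,0,0,0,0,0,0,0.2,0,0,0,0,0,0,0.2,0,0,0,0,0,0,0.2,0,0,0,0,0,0,0.2,0,0,0,0,0,0,0.2,0,0,0,0,0,0,0.2,0,0,0,0,0,0,0.2,0,0,0,0,0,0,0.2,0,0,0,0,0,0,0.2,0,0,0,0,0,0]

```text
time_s: 28.9
position: [0.5285, 0.3977, 0.0952]
tool_rot: [[-0.074, 0.997, -0.001], [0.997, 0.074, 0.004], [0.004, -0.001, -1.0]]
ft_force: [-8.3, 9.9, 5.6]
grip_width: 0.021
```

Emit:
step_arm:
  steps: [0.2,0,0,0,0,0,0,0.2,0,0,0,0,0,0,0.2,0,0,0,0,0,0,0.2,0,0,0,0,0,0,0.2,0,0,0,0,0,0,0.2,0,0,0,0,0,0,0.2,0,0,0,0,0,0,0.2,0,0,0,0,0,0,0.2,0,0,0,0,0,0,0.2,0,0,0,0,0,0]

```text
time_s: 29.9
position: [0.5285, 0.3977, 0.0951]
tool_rot: [[-0.074, 0.997, -0.001], [0.997, 0.074, 0.004], [0.004, -0.001, -1.0]]
ft_force: [-8.5, 10.2, 5.3]
grip_width: 0.0209
```

Emit:
step_arm:
  steps: [0.2,0,0,0,0,0,0,0.2,0,0,0,0,0,0,0.2,0,0,0,0,0,0,0.2,0,0,0,0,0,0,0.2,0,0,0,0,0,0,0.2,0,0,0,0,0,0,0.2,0,0,0,0,0,0,0.2,0,0,0,0,0,0,0.2,0,0,0,0,0,0,0.2,0,0,0,0,0,0]

```text
time_s: 30.9
position: [0.5285, 0.3977, 0.0951]
tool_rot: [[-0.074, 0.997, -0.001], [0.997, 0.074, 0.004], [0.004, -0.001, -1.0]]
ft_force: [-8.6, 9.6, 6.3]
grip_width: 0.0212
```

```bash
python3 -c "
from lev import *
ang();rows(90,range(90,40,-8),.085)
im,d=imaging.get_image('scene');cv2.imwrite('pics/s17.png',cv2.resize(im[120:290,300:560],None,fx=3,fy=3))"
```

```text
t 30.9 r 0.08772758657590543 lever deg by pos 91.63044632090975 by yaw 89.63618547098461 z 0.0951456520590657 F [-8.61166347  9.58924904  6.27778185] w 0.021220354408184088 q [26.6 40.3 67.3  0.3 72.3 22.3]
90 [0. 0.] turn 0.0
82 [-0.003 -0.039] turn -0.178
74 [-0.01  -0.078] turn -0.356
66 [-0.024 -0.115] turn -0.533
58 [-0.042 -0.15 ] turn -0.711
50 [-0.065 -0.183] turn -0.889
42 [-0.092 -0.211] turn -1.067
```

View pics/s17.png

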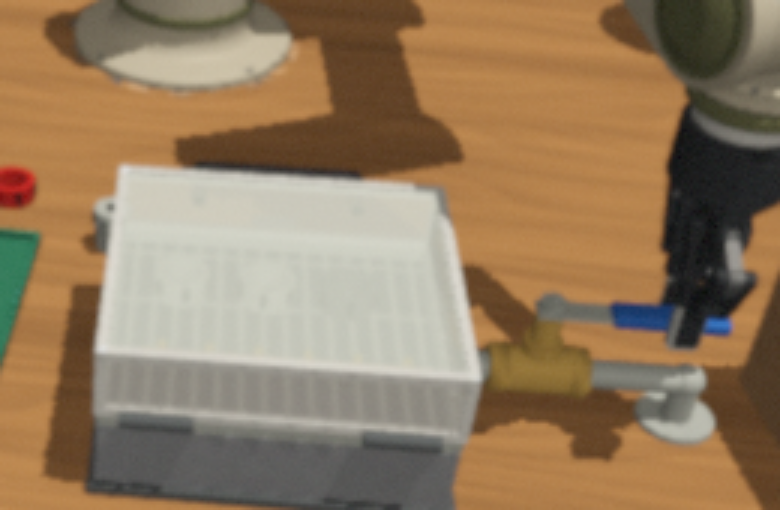

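Emit:
step_arm:
  steps: [0.2,-0.003,-0.039,0,0,0,-0.178,0.2,-0.01,-0.078,0,0,0,-0.356,0.2,-0.024,-0.115,0,0,0,-0.533,0.2,-0.042,-0.15,0,0,0,-0.711,0.2,-0.065,-0.183,0,0,0,-0.889,0.2,-0.065,-0.183,0,0,0,-0.889]

```text
time_s: 31.55
position: [0.4737, 0.3732, 0.0951]
tool_rot: [[-0.701, 0.713, -0.003], [0.713, 0.701, 0.003], [0.004, -0.0, -1.0]]
ft_force: [-12.3, 9.2, 6.6]
grip_width: 0.0209
```

```bash
python3 -c "
from lev import *
ang();rows(50,range(50,0,-8),.085)"
```

```text
t 31.55 r 0.08597314359709493 lever deg by pos 51.19924904641044 by yaw 49.38576525173872 z 0.09508789611589384 F [-12.32406482   9.16672568   6.58596936] w 0.020948031332507288 q [ 26.9  35.3  78.    0.2  66.8 -17.7]
50 [0. 0.] turn 0.0
42 [-0.002 -0.039] turn -0.178
34 [-0.01  -0.078] turn -0.356
26 [-0.023 -0.115] turn -0.533
18 [-0.041 -0.151] turn -0.711
10 [-0.064 -0.183] turn -0.889
2 [-0.091 -0.212] turn -1.067
```

Emit:
step_arm:
  steps: [0.2,0.006,-0.039,0,0,0,-0.178,0.2,-0.002,-0.078,0,0,0,-0.356,0.2,-0.015,-0.115,0,0,0,-0.533,0.2,-0.033,-0.151,0,0,0,-0.711,0.2,-0.056,-0.183,0,0,0,-0.889,0.2,-0.056,-0.183,0,0,0,-0.889]

```text
time_s: 32.15
position: [0.4476, 0.3203, 0.0951]
tool_rot: [[-0.995, 0.097, -0.002], [0.097, 0.995, -0.001], [0.001, -0.001, -1.0]]
ft_force: [-8.6, -3.7, 10.3]
grip_width: 0.0211
```

```bash
python3 -c "
from lev import *
ang();rows(10,range(10,-10,-5),.085)"
```

```text
t 32.15 r 0.08499237608603848 lever deg by pos 10.853135676066216 by yaw 9.48956806184475 z 0.0950535080413076 F [-8.61238676 -3.66250965 10.3156798 ] w 0.0211211442058771 q [ 23.3  31.   86.9  -0.   62.2 -61.1]
10 [0. 0.] turn 0.0
5 [-0.001 -0.025] turn -0.111
0 [-0.004 -0.049] turn -0.222
-5 [-0.009 -0.073] turn -0.333
```

Emit:
step_arm:
  steps: [0.2,-0.001,-0.025,0,0,0,-0.111,0.2,-0.004,-0.049,0,0,0,-0.215,0.2,-0.004,-0.06,0,0,0,-0.215,0.2,-0.004,-0.06,0,0,0,-0.215,0.2,-0.004,-0.06,0,0,0,-0.215]

```text
time_s: 32.65
position: [0.4473, 0.3048, 0.095]
tool_rot: [[-0.998, -0.069, 0.0], [-0.069, 0.998, 0.002], [-0.0, 0.002, -1.0]]
ft_force: [-7.7, 5.4, 9.3]
grip_width: 0.0214
```

```bash
python3 -c "
from lev import *
ang()"
```

```text
t 32.65 r 0.0848651670008124 lever deg by pos 0.3917260157211615 by yaw -0.07055004880325555 z 0.09504278086505724 F [-7.66499888  5.35848246  9.338744  ] w 0.02144476592764829 q [ 21.7  30.2  88.6   0.1  61.2 -72.3]
```

Emit:
step_arm:
  steps: [0.2,0,-0.008,0,0,0,0,0.2,0,-0.008,0,0,0,0,0.2,0,-0.008,0,0,0,0]

```text
time_s: 32.95
position: [0.4473, 0.3045, 0.0951]
tool_rot: [[-0.998, -0.069, 0.001], [-0.069, 0.998, 0.006], [-0.001, 0.006, -1.0]]
ft_force: [-9.1, 18.3, 6.0]
grip_width: 0.0214
```

Against the closed stop. Release and rise.

Emit:
step_arm:
  steps: [0.55,0,0.008,0,0,0,0,0.55,0,0.008,0,0,0,0,0.55,0,0.008,0,0,0,0,0.55,0,0.008,-0.15,0,0,0,0.55,0,0.008,-0.3,0,0,0,0.55,0,0.008,-0.4,0,0,0.1,0.55,0,0.008,-0.4,0,0,0.3,0.55,0,0.008,-0.4,0,0,0.5]

```text
time_s: 33.75
position: [0.4486, 0.3038, 0.2145]
tool_rot: [[-0.95, 0.313, 0.002], [0.313, 0.95, 0.001], [-0.002, 0.001, -1.0]]
ft_force: [-0.6, -0.4, -0.3]
grip_width: 0.0469
```

```bash
python3 -c "
from lev import *
ang();print(plan([.4045,.1085,.17],93.9))
im,d=imaging.get_image('scene');cv2.imwrite('pics/s18.png',cv2.resize(im[120:290,300:560],None,fx=3,fy=3))"
```

```text
t 33.75 r 0.0836371866237406 lever deg by pos -0.33406545183004255 by yaw 22.169698134320612 z 0.2144517515094039 F [-0.60128221 -0.44473951 -0.28614228] w 0.0468957189434925 q [ 21.6  22.5  79.1  -0.   78.3 -50.1]
(array([-0.064, -0.665,  0.148]), array([3.000e-03, 1.000e-03, 1.507e+00]))
```

View pics/s18.png

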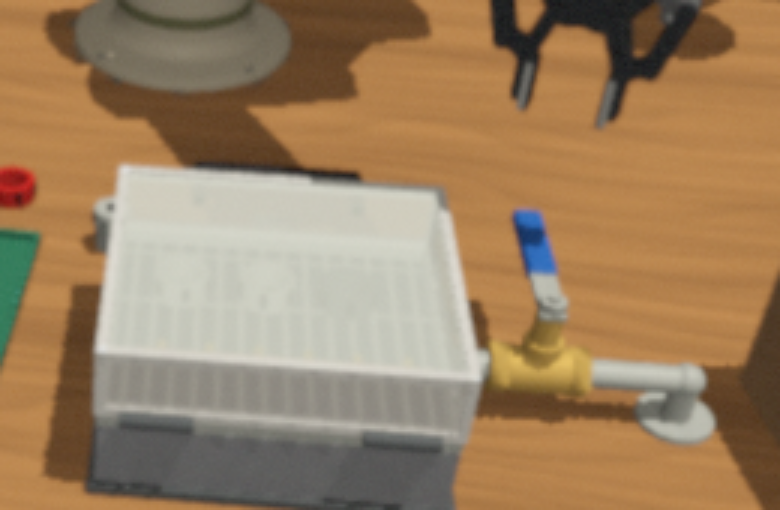

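Emit:
step_arm:
  steps: [0.4,-0.02,-0.15,0,0,0,0.19,0.4,-0.03,-0.3,0,0,0,0.38,0.4,-0.05,-0.45,0,0,0,0.57,0.4,-0.06,-0.6,0,0,0,0.76,0.4,-0.064,-0.665,0.05,0,0,0.95,0.4,-0.064,-0.665,0.1,0,0,1,0.4,-0.064,-0.665,0.1,0,0,1]

```text
time_s: 34.5
position: [0.4041, 0.1077, 0.1821]
tool_rot: [[-0.456, 0.89, -0.003], [0.89, 0.456, -0.0], [0.001, -0.003, -1.0]]
ft_force: [-0.1, 0.2, 0.6]
grip_width: 0.0342
```

```bash
python3 -c "
from lev import *
print(plan([.405,.1085,.15],93.9))"
```

```text
(array([0.001, 0.004, 0.107]), array([-0.004, -0.001,  0.516]))
```

Emit:
step_arm:
  steps: [0.4,0.001,0.004,0.02,0,0,0.19,0.4,0.001,0.004,0.05,0,0,0.38,0.4,0.001,0.004,0.107,0,0,0.516,0.4,0.001,0.004,0.107,0,0,0.516,0.4,0.001,0.004,0.107,0,0,0.516]

```text
time_s: 35.0
position: [0.4062, 0.1095, 0.1517]
tool_rot: [[-0.072, 0.997, 0.0], [0.997, 0.072, -0.0], [-0.0, 0.0, -1.0]]
ft_force: [0.5, 0.6, 1.3]
grip_width: 0.0341
```

```bash
python3 -c "
from lev import *
print(env.observe()['position'],plan([.405,.1085,.098],93.9))"
```

```text
[0.4062217  0.10952957 0.15172987] (array([-0.003, -0.004,  0.179]), array([0.   , 0.   , 0.005]))
```

Emit:
step_arm:
  steps: [0.4,-0.003,-0.004,0.08,0,0,0,0.4,-0.003,-0.004,0.15,0,0,0,0.4,-0.003,-0.004,0.177,0,0,0,0.4,-0.003,-0.004,0.177,0,0,0,0.05,-0.003,-0.004,0.177,0,0,0,0.05,-0.003,-0.004,0.177,0,0,0,0.05,-0.003,-0.004,0.177,0,0,0,0.05,-0.003,-0.004,0.177,0,0,0]
  grip_force: 70

```text
time_s: 35.8
position: [0.4053, 0.1084, 0.0991]
tool_rot: [[-0.067, 0.998, 0.002], [0.998, 0.067, -0.0], [-0.0, 0.002, -1.0]]
ft_force: [-0.8, -0.0, 5.5]
grip_width: 0.0098
```

```bash
python3 -c "
from arc import *
s=env.observe();print(s['position'],s['ft_force'],s['grip_width'])
for r in arc(0,[.03,.06,.09,.15,.2,.3,.4,.5,.6,.7,.8]):print(r)"
```

```text
[0.40525914 0.10839821 0.09906608] [-0.81722611 -0.03200238  5.45102862] 0.009811602583827793
(0.03, np.float64(0.003), np.float64(-0.026))
(0.06, np.float64(0.008), np.float64(-0.052))
(0.09, np.float64(0.013), np.float64(-0.078))
(0.15, np.float64(0.025), np.float64(-0.129))
(0.2, np.float64(0.037), np.float64(-0.172))
(0.3, np.float64(0.069), np.float64(-0.254))
(0.4, np.float64(0.108), np.float64(-0.332))
(0.5, np.float64(0.155), np.float64(-0.406))
(0.6, np.float64(0.209), np.float64(-0.476))
(0.7, np.float64(0.27), np.float64(-0.539))
(0.8, np.float64(0.337), np.float64(-0.596))
```

Emit:
step_arm:
  steps: [0.05,0,0.003,-0.026,0,0,0,0.05,0,0.008,-0.052,0,0,0,0.05,0,0.013,-0.078,0,0,0,0.05,0,0.025,-0.129,0,0,0,0.05,0,0.037,-0.172,0,0,0,0.05,0,0.069,-0.254,0,0,0,0.05,0,0.108,-0.332,0,0,0,0.05,0,0.155,-0.406,0,0,0,0.05,0,0.209,-0.476,0,0,0,0.05,0,0.27,-0.539,0,0,0]

```text
time_s: 36.8
position: [0.4831, 0.1136, 0.2615]
tool_rot: [[-0.067, 0.998, -0.007], [0.998, 0.067, -0.001], [-0.001, -0.007, -1.0]]
ft_force: [-8.9, -3.0, 0.9]
grip_width: 0.0096
```

```bash
python3 -c "
from arc import *
s=env.observe();p=s['position'];print(p,s['ft_force'],s['grip_width'])
ex=np.array([.9977,.068]);u=ex@(p[:2]-np.array([.664,.1255]));w=p[2]-.07;th=np.arctan2(w,-u)-np.arctan2(.03,.262);print(u,w,np.hypot(u,w),th)
im,d=imaging.get_image('scene');cv2.imwrite('pics/s19.png',cv2.resize(im[60:290,300:560],None,fx=3,fy=2.6))
for r in arc(.7,np.arange(.7,1.6,.1)):print(r)"
```

```text
[0.48309151 0.11358895 0.26154265] [-8.88532566 -2.97136758  0.85406233] 0.009589361911585723
-0.1813023499489674 0.191542653213569 0.26374064930744257 0.6988492771554291
(np.float64(0.7), np.float64(-0.0), np.float64(-0.0))
(np.float64(0.8), np.float64(0.067), np.float64(-0.057))
(np.float64(0.9), np.float64(0.139), np.float64(-0.107))
(np.float64(1.0), np.float64(0.216), np.float64(-0.15))
(np.float64(1.1), np.float64(0.297), np.float64(-0.185))
(np.float64(1.2), np.float64(0.38), np.float64(-0.211))
(np.float64(1.3), np.float64(0.466), np.float64(-0.229))
(np.float64(1.4), np.float64(0.554), np.float64(-0.239))
(np.float64(1.5), np.float64(0.641), np.float64(-0.239))
```

View pics/s19.png

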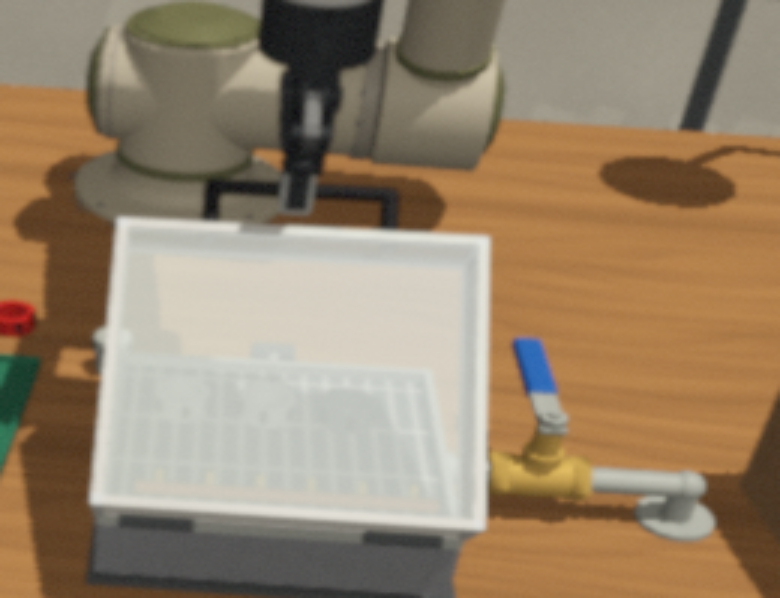

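Emit:
step_arm:
  steps: [0.05,0,0.067,-0.057,0,0,0,0.05,0,0.139,-0.107,0,0,0,0.05,0,0.216,-0.15,0,0,0,0.05,0,0.297,-0.185,0,0,0,0.05,0,0.38,-0.211,0,0,0,0.05,0,0.466,-0.229,0,0,0,0.05,0,0.554,-0.239,0,0,0,0.05,0,0.641,-0.239,0,0,0,0.05,0,0.641,-0.239,0,0,0]

```text
time_s: 37.75
position: [0.6798, 0.1269, 0.3351]
tool_rot: [[-0.067, 0.998, 0.009], [0.998, 0.067, 0.001], [0.0, 0.009, -1.0]]
ft_force: [4.0, 0.2, 11.3]
grip_width: 0.0092
```

Emit:
step_arm:
  steps: [0.5,0,0,0,0,0,0,0.5,0,0,0,0,0,0,0.5,0,0,0,0,0,0,0.5,0,0,0,0,0,0,0.5,0,0,-0.1,0,0,0,0.5,0,0,-0.2,0,0,0,0.5,0,-0.15,-0.2,0,0,0,0.5,0,-0.3,-0.2,0,0,0,0.5,0,-0.45,-0.2,0,0,0,0.5,0,-0.6,-0.2,0,0,0]
  grip_force: 50

```text
time_s: 38.75
position: [0.4957, 0.1145, 0.3913]
tool_rot: [[-0.067, 0.998, -0.0], [0.998, 0.067, -0.0], [0.0, -0.0, -1.0]]
ft_force: [0.3, 0.1, 1.1]
grip_width: 0.0426
```

```bash
python3 -c "
from arc import *
s=env.observe();p=s['position'];print(p,s['ft_force'],s['grip_width'],s['time_s'])
im,d=imaging.get_image('scene');cv2.imwrite('pics/s20.png',cv2.resize(im[100:310,280:500],None,fx=3.4,fy=2.8))
im,d=imaging.get_image('top');cv2.imwrite('pics/t20.png',cv2.resize(im[110:310,145:480],None,fx=2.3,fy=2.3))"
```

```text
[0.49565611 0.11449624 0.39127865] [0.34295924 0.06978553 1.05111531] 0.042597794497761174 38.75
```

View pics/s20.png

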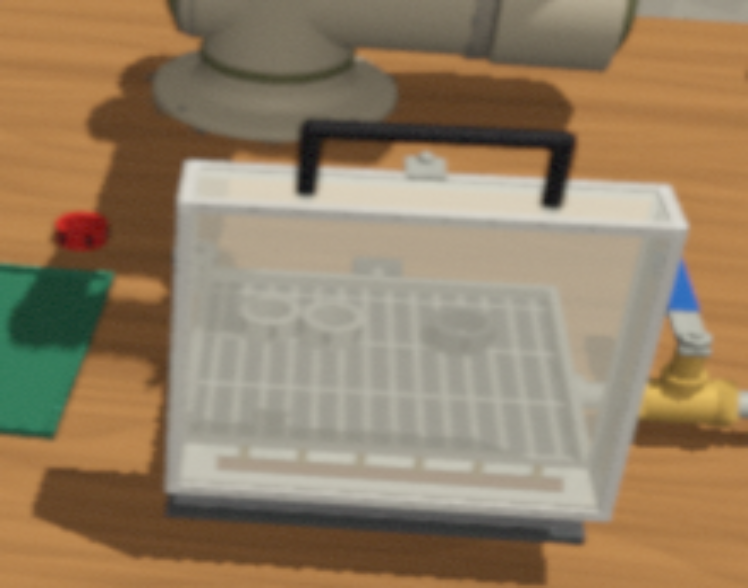

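View pics/t20.png

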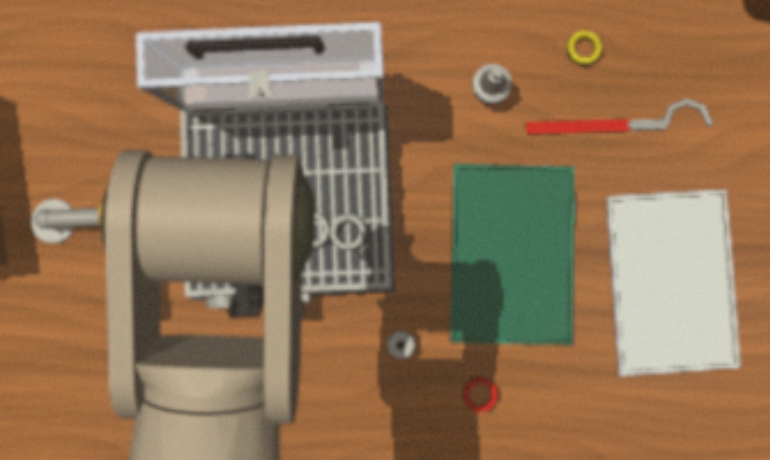

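Emit:
step_arm:
  steps: [0.7,-0.16,0,0,0,0,0,0.7,-0.32,0,0,0,0,0,0.7,-0.48,0,0.1,0,0,0,0.7,-0.64,0,0.2,0,0,0,0.7,-0.8,0,0.3,0,0,0,0.7,-0.9,0,0.4,0,0,0.05,0.7,-0.9,0,0.4,0,0,0.087]

```text
time_s: 39.55
position: [0.5152, -0.1579, 0.2677]
tool_rot: [[0.007, 1.0, -0.005], [1.0, -0.007, 0.002], [0.002, -0.006, -1.0]]
ft_force: [-0.7, -0.4, -0.0]
grip_width: 0.0597
```

```bash
python3 -c "
from arc import *
s=env.observe();p=s['position'];print(p,s['ft_force'],s['grip_width'],s['time_s'])
im,d=imaging.get_image('scene');cv2.imwrite('pics/s21.png',cv2.resize(im[100:310,280:500],None,fx=3.4,fy=2.8))
im,d=imaging.get_image('top');cv2.imwrite('pics/t21.png',cv2.resize(im[110:260,195:335],None,fx=5,fy=4))"
```

```text
[ 0.51521561 -0.15785035  0.26765859] [-0.70532837 -0.41888224 -0.00363015] 0.05971732761468754 39.55
```

View pics/t21.png

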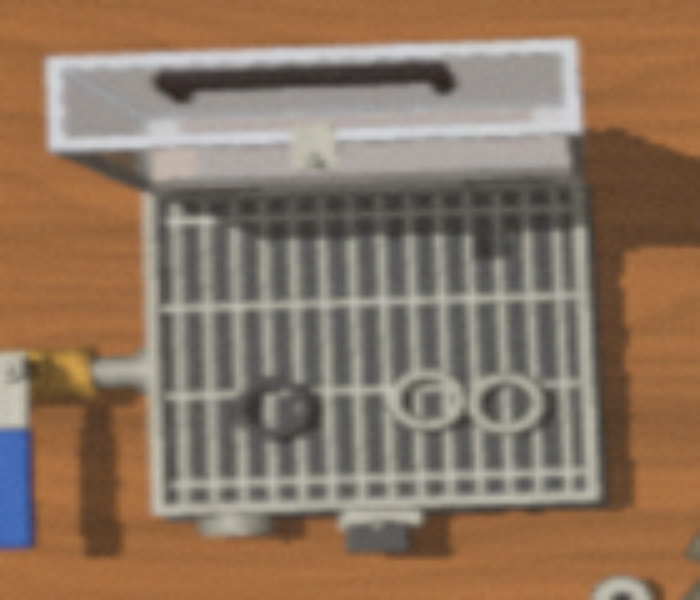

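```bash
python3 - <<'E'
from h import *
for p in [(283,408),(427,400),(506,402)]:
    print(at_z('top',(195+(p[0]+.5)/5-.5,110+(p[1]+.5)/4-.5),.08).round(4))
c=np.array([.4699,-.3543]);a=np.radians(4.85);ex=np.array([np.cos(a),np.sin(a)]);ey=np.array([-np.sin(a),np.cos(a)])
for u in (-.055,0,.055): print((c+u*ex).round(4))
print(plan([.52,.05,.2],90))
E
```

```text
[0.5116 0.1635 0.08  ]
[0.5189 0.0866 0.08  ]
[0.5186 0.0444 0.08  ]
[ 0.4151 -0.359 ]
[ 0.4699 -0.3543]
[ 0.5247 -0.3496]
(array([0.686, 0.012, 0.235]), array([-0.003, -0.002, -0.005]))
```

View pics/s21.png

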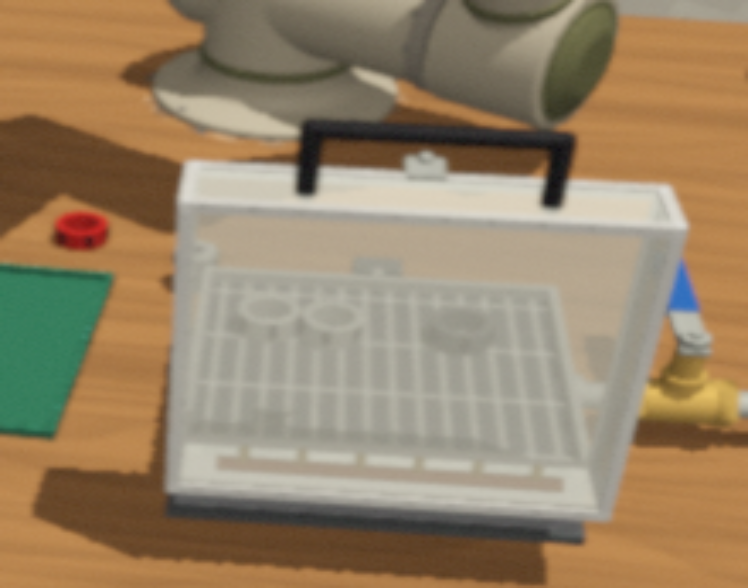

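```bash
python3 - <<'E'
from h import *
for p in [(270,310),(335,317),(461,327)]:
    print(at_z('scene',(280+(p[0]+.5)/3.4-.5,100+(p[1]+.5)/2.8-.5),.08).round(4))
E
```

```text
[0.5253 0.0463 0.08  ]
[0.5267 0.0885 0.08  ]
[0.5248 0.1689 0.08  ]
```

Emit:
step_arm:
  steps: [0.7,0.16,0,0,0,0,0,0.7,0.32,0,0.05,0,0,0,0.7,0.48,0.01,0.1,0,0,0,0.7,0.64,0.012,0.2,0,0,0,0.7,0.684,0.012,0.36,0,0,0,0.7,0.684,0.012,0.45,0,0,0,0.7,0.684,0.012,0.45,0,0,0,0.7,0.684,0.012,0.45,0,0,0]

```text
time_s: 40.45
position: [0.5207, 0.051, 0.1383]
tool_rot: [[0.0, 1.0, 0.002], [1.0, -0.0, -0.0], [-0.0, 0.002, -1.0]]
ft_force: [0.2, 0.3, 0.5]
grip_width: 0.0594
```

```bash
python3 -c "
from arc import *
s=env.observe();p=s['position'];print(p,s['ft_force'],s['grip_width'],s['time_s'],plan([.519,.048,.087],90))
im,d=imaging.get_image('scene');cv2.imwrite('pics/s22.png',cv2.resize(im[100:310,280:500],None,fx=3.4,fy=2.8))"
```

```text
[0.52072439 0.05101763 0.13833555] [0.24842628 0.29795555 0.45372431] 0.05942921609382535 40.45 (array([-0.01 , -0.006,  0.171]), array([ 0.003,  0.   , -0.   ]))
```

View pics/s22.png

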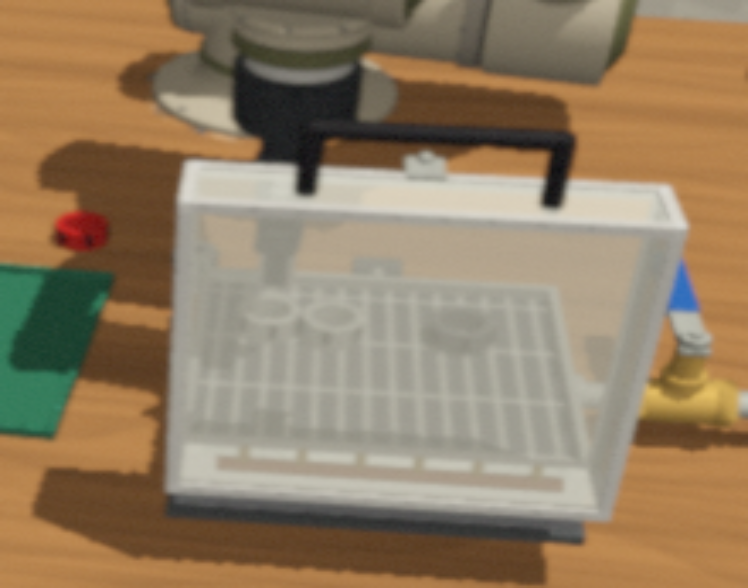

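Emit:
step_arm:
  steps: [0.7,-0.008,-0.003,0.08,0,0,0,0.7,-0.008,-0.003,0.15,0,0,0,0.7,-0.008,-0.003,0.171,0,0,0,0.7,-0.008,-0.003,0.171,0,0,0,0.3,-0.008,-0.003,0.171,0,0,0,0.3,-0.008,-0.003,0.171,0,0,0,0.3,-0.008,-0.003,0.171,0,0,0,0.3,-0.008,-0.003,0.171,0,0,0,0.3,-0.008,-0.003,0.171,0,0,0]

```text
time_s: 41.4
position: [0.5198, 0.0478, 0.0872]
tool_rot: [[0.001, 1.0, 0.004], [1.0, -0.001, -0.001], [-0.001, 0.004, -1.0]]
ft_force: [-2.0, -0.4, 8.4]
grip_width: 0.0394
```

Emit:
step_arm:
  steps: [0.3,0,0,-0.15,0,0,0,0.3,0,0,-0.3,0,0,0,0.3,-0.16,0,-0.3,0,0,0,0.3,-0.32,0,-0.3,0,0,0,0.3,-0.48,0,-0.3,0,0,0,0.3,-0.64,0,-0.3,0,0,0,0.3,-0.8,0,-0.3,0,0,0,0.3,-1,0.02,-0.3,0,0,0,0.3,-1,0.02,-0.3,0,0,0]

```text
time_s: 42.3
position: [0.5245, -0.2569, 0.1759]
tool_rot: [[0.006, 1.0, 0.002], [1.0, -0.006, -0.002], [-0.002, 0.002, -1.0]]
ft_force: [-0.1, 1.3, -1.3]
grip_width: 0.0394
```

```bash
python3 -c "
from arc import *
s=env.observe();p=s['position'];print(p,s['ft_force'],s['grip_width'],s['time_s'],plan([.5272,-.378,.08],90),plan([.5272,-.378,.031],90))
im,d=imaging.get_image('scene');cv2.imwrite('pics/s23.png',im)"
```

```text
[ 0.52446303 -0.25690316  0.17594867] [-0.10797063  1.31193236 -1.30217693] 0.039401159046618395 42.3 (array([-0.403,  0.011,  0.321]), array([ 0.002,  0.003, -0.007])) (array([-0.402,  0.011,  0.484]), array([ 0.002,  0.003, -0.007]))
```

View pics/s23.png

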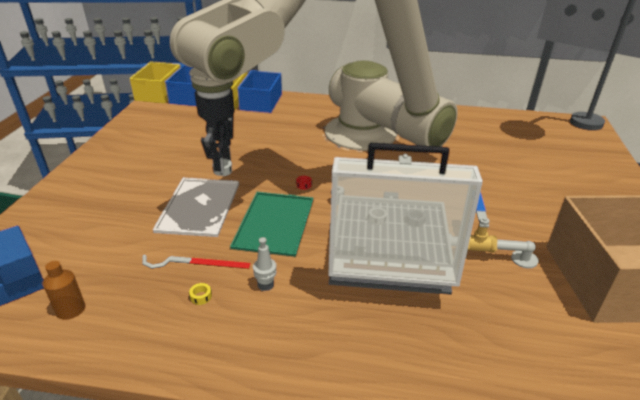

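Emit:
step_arm:
  steps: [0.3,-0.16,0.01,0.1,0,0,0,0.3,-0.32,0.011,0.2,0,0,0,0.3,-0.402,0.011,0.3,0,0,0,0.3,-0.402,0.011,0.4,0,0,0,0.3,-0.402,0.011,0.46,0,0,0,0.3,-0.402,0.011,0.48,0,0,0,0.3,-0.402,0.011,0.485,0,0,0,0.3,-0.402,0.011,0.485,0,0,0]

```text
time_s: 43.15
position: [0.5283, -0.3719, 0.0308]
tool_rot: [[0.0, 1.0, 0.001], [1.0, -0.0, -0.001], [-0.001, 0.001, -1.0]]
ft_force: [0.2, 0.2, -1.6]
grip_width: 0.0394
```

Emit:
step_arm:
  steps: [0.3,0,0,0.006,0,0,0,0.3,0,0,0.006,0,0,0]

```text
time_s: 43.35
position: [0.5284, -0.3722, 0.0303]
tool_rot: [[0.001, 1.0, 0.002], [1.0, -0.001, -0.001], [-0.001, 0.002, -1.0]]
ft_force: [-2.2, 4.0, 11.0]
grip_width: 0.0393
```

Touching. Release and return for the next nut.

Emit:
step_arm:
  steps: [0.6,0,0,-0.003,0,0,0,0.6,0,0,-0.003,0,0,0,0.6,0,0,-0.003,0,0,0,0.6,0,0,-0.15,0,0,0,0.6,0,0,-0.3,0,0,0,0.6,0.15,0,-0.45,0,0,0,0.7,0.31,0,-0.5,0,0,0,0.7,0.47,0,-0.5,0,0,0,0.7,0.63,0,-0.5,0,0,0,0.7,0.8,0,-0.5,0,0,0]

```text
time_s: 44.35
position: [0.5277, -0.1396, 0.1782]
tool_rot: [[0.002, 1.0, 0.001], [1.0, -0.002, -0.0], [-0.0, 0.001, -1.0]]
ft_force: [0.9, 0.9, 0.4]
grip_width: 0.0596
```

```bash
python3 -c "
from arc import *
s=env.observe();p=s['position'];print(p,s['ft_force'],s['grip_width'],s['time_s'],plan([.518,.089,.14],90))
im,d=imaging.get_image('top');cv2.imwrite('pics/t24.png',cv2.resize(im[110:310,165:500],None,fx=2.3,fy=2.3))"
```

```text
[ 0.52765595 -0.13963746  0.17821891] [0.87987575 0.94127281 0.4448684 ] 0.059550040151584605 44.35 (array([ 0.762, -0.034,  0.127]), array([ 0.001,  0.   , -0.003]))
```

View pics/t24.png

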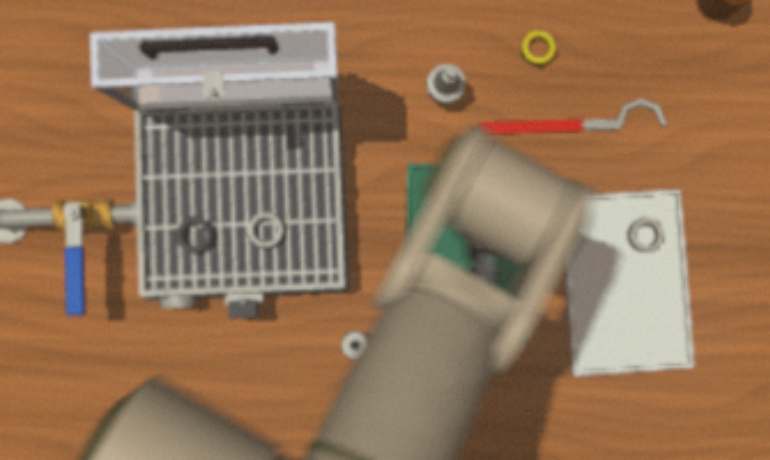

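Emit:
step_arm:
  steps: [0.7,0.16,-0.01,0,0,0,0,0.7,0.32,-0.02,0,0,0,0,0.7,0.48,-0.034,0,0,0,0,0.7,0.64,-0.034,0.03,0,0,0,0.7,0.758,-0.034,0.13,0,0,0,0.7,0.758,-0.034,0.2,0,0,0,0.7,0.758,-0.034,0.25,0,0,0,0.7,0.758,-0.034,0.25,0,0,0]

```text
time_s: 45.2
position: [0.5172, 0.0863, 0.1012]
tool_rot: [[0.001, 1.0, -0.004], [1.0, -0.001, 0.0], [0.0, -0.004, -1.0]]
ft_force: [0.2, -1.1, -0.5]
grip_width: 0.0604
```

```bash
python3 -c "
from arc import *
s=env.observe();p=s['position'];print(p,plan([.518,.089,.087],90))
for q in ((165+647.5/2.3-.5,110+235.5/2.3-.5),):
  w=at_z('top',q,.023);c=np.array([.4699,-.3543]);a=np.radians(4.85);R=np.array([[np.cos(a),-np.sin(a)],[np.sin(a),np.cos(a)]]);print(w,R.T@(w[:2]-c))"
```

```text
[0.51717389 0.0862662  0.10116082] (array([0.009, 0.003, 0.047]), array([-0.005, -0.   , -0.001]))
[ 0.52730843 -0.37509731  0.023     ] [ 0.05544452 -0.02557658]
```

Emit:
step_arm:
  steps: [0.7,0.005,0.003,0.03,0,0,0,0.7,0.005,0.003,0.047,0,0,0,0.7,0.005,0.003,0.047,0,0,0,0.3,0.005,0.003,0.047,0,0,0,0.3,0.005,0.003,0.047,0,0,0,0.3,0.005,0.003,0.047,0,0,0,0.3,0.005,0.003,0.047,0,0,0,0.3,0.005,0.003,0.047,0,0,0]

```text
time_s: 46.0
position: [0.5193, 0.0873, 0.0896]
tool_rot: [[0.002, 1.0, 0.001], [1.0, -0.002, -0.0], [-0.0, 0.001, -1.0]]
ft_force: [-0.9, 0.0, 6.0]
grip_width: 0.0391
```

Emit:
step_arm:
  steps: [0.3,0,0,-0.15,0,0,0,0.3,0,0,-0.3,0,0,0,0.3,-0.16,-0.03,-0.3,0,0,0,0.3,-0.32,-0.06,-0.3,0,0,0,0.3,-0.48,-0.09,-0.3,0,0,0,0.3,-0.64,-0.12,-0.3,0,0,0,0.3,-0.8,-0.15,-0.3,0,0,0,0.3,-1,-0.17,-0.3,0,0,0,0.3,-1,-0.17,-0.3,0,0,0]

```text
time_s: 46.9
position: [0.4669, -0.217, 0.1788]
tool_rot: [[0.006, 1.0, 0.001], [1.0, -0.006, -0.002], [-0.002, 0.001, -1.0]]
ft_force: [0.9, 0.7, -1.4]
grip_width: 0.0388
```

```bash
python3 -c "
from arc import *
s=env.observe();p=s['position'];print(p,s['grip_width'],plan([.4674,-.322,.08],90),plan([.4674,-.322,.03],90))"
```

```text
[ 0.4668593  -0.21701084  0.17883505] 0.03879861828608464 (array([-0.349,  0.004,  0.33 ]), array([ 0.001,  0.002, -0.008])) (array([-0.349,  0.004,  0.497]), array([ 0.001,  0.002, -0.008]))
```

Emit:
step_arm:
  steps: [0.3,-0.16,0.004,0.1,0,0,0,0.3,-0.32,0.004,0.2,0,0,0,0.3,-0.36,0.004,0.3,0,0,0,0.3,-0.36,0.004,0.4,0,0,0,0.3,-0.36,0.004,0.46,0,0,0,0.3,-0.36,0.004,0.485,0,0,0,0.3,-0.36,0.004,0.49,0,0,0,0.3,-0.36,0.004,0.49,0,0,0]

```text
time_s: 47.7
position: [0.4688, -0.3202, 0.0327]
tool_rot: [[0.001, 1.0, 0.0], [1.0, -0.001, -0.001], [-0.001, 0.0, -1.0]]
ft_force: [0.0, -0.9, -0.1]
grip_width: 0.039
```

Emit:
step_arm:
  steps: [0.3,0,0,0.006,0,0,0,0.3,0,0,0.006,0,0,0]

```text
time_s: 47.9
position: [0.4689, -0.3202, 0.0325]
tool_rot: [[0.001, 1.0, 0.001], [1.0, -0.001, -0.001], [-0.001, 0.001, -1.0]]
ft_force: [-5.5, 4.9, 19.3]
grip_width: 0.0389
```

Emit:
step_arm:
  steps: [0.6,0,0,-0.003,0,0,0,0.6,0,0,-0.003,0,0,0,0.6,0,0,-0.003,0,0,0,0.6,0,0,-0.15,0,0,0,0.6,0,0,-0.3,0,0,0,0.6,0.15,0.03,-0.45,0,0,0,0.7,0.31,0.06,-0.5,0,0,0,0.7,0.47,0.09,-0.5,0,0,0,0.7,0.63,0.12,-0.5,0,0,0,0.7,0.8,0.14,-0.5,0,0,0]

```text
time_s: 48.9
position: [0.5096, -0.0907, 0.1802]
tool_rot: [[0.002, 1.0, 0.001], [1.0, -0.002, -0.0], [-0.0, 0.001, -1.0]]
ft_force: [0.4, 0.3, 0.3]
grip_width: 0.06
```

```bash
python3 -c "
from arc import *
s=env.observe();p=s['position'];print(p,s['ft_force'],s['grip_width'],s['time_s'],plan([.514,.167,.14],90))
im,d=imaging.get_image('top');cv2.imwrite('pics/t25.png',cv2.resize(im[110:310,165:500],None,fx=2.3,fy=2.3))"
```

```text
[ 0.50963867 -0.09074726  0.18021747] [0.39207772 0.33833507 0.32180888] 0.06001970648062331 48.9 (array([0.859, 0.013, 0.134]), array([ 0.001,  0.   , -0.002]))
```

View pics/t25.png

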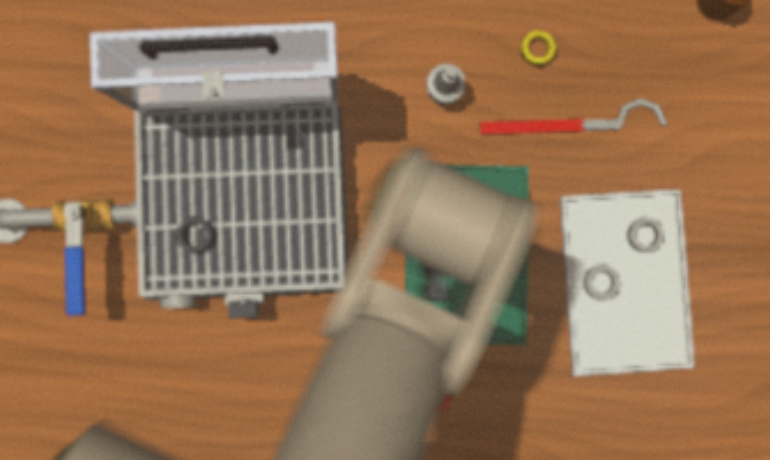

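Both bright nuts lie flat in the white tray ((647,235), (602,282)); only the dark one remains on the grating at (198,236).

Emit:
step_arm:
  steps: [0.7,0.16,0,0,0,0,0,0.7,0.32,0.01,0,0,0,0,0.7,0.48,0.013,0,0,0,0,0.7,0.64,0.013,0,0,0,0,0.7,0.8,0.013,0.05,0,0,0,0.7,0.859,0.013,0.15,0,0,0,0.7,0.859,0.013,0.25,0,0,0,0.7,0.859,0.013,0.25,0,0,0,0.7,0.859,0.013,0.25,0,0,0]

```text
time_s: 49.85
position: [0.5139, 0.1649, 0.1054]
tool_rot: [[0.002, 1.0, -0.0], [1.0, -0.002, -0.0], [-0.0, -0.0, -1.0]]
ft_force: [-0.5, 0.1, 0.1]
grip_width: 0.0594
```

```bash
python3 -c "
from arc import *
s=env.observe();p=s['position'];print(p,plan([.514,.167,.087],90))"
```

```text
[0.51394834 0.16486533 0.10538494] (array([0.007, 0.   , 0.061]), array([-0.   ,  0.   , -0.002]))
```

Emit:
step_arm:
  steps: [0.7,0.005,0,0.03,0,0,0,0.7,0.005,0,0.06,0,0,0,0.7,0.005,0,0.06,0,0,0,0.3,0.005,0,0.06,0,0,0,0.3,0.005,0,0.06,0,0,0,0.3,0.005,0,0.06,0,0,0,0.3,0.005,0,0.06,0,0,0,0.3,0.005,0,0.06,0,0,0]

```text
time_s: 50.65
position: [0.5138, 0.1664, 0.0877]
tool_rot: [[0.002, 1.0, 0.001], [1.0, -0.002, -0.0], [-0.0, 0.001, -1.0]]
ft_force: [-1.6, -1.0, 5.6]
grip_width: 0.0396
```

Emit:
step_arm:
  steps: [0.3,0,0,-0.15,0,0,0,0.3,0,0,-0.3,0,0,0,0.3,-0.16,-0.03,-0.3,0,0,0,0.3,-0.32,-0.06,-0.3,0,0,0,0.3,-0.48,-0.09,-0.3,0,0,0,0.3,-0.64,-0.12,-0.3,0,0,0,0.3,-0.8,-0.15,-0.3,0,0,0,0.3,-1,-0.17,-0.3,0,0,0,0.3,-1,-0.17,-0.3,0,0,0]

```text
time_s: 51.55
position: [0.4617, -0.1377, 0.177]
tool_rot: [[0.006, 1.0, 0.001], [1.0, -0.006, -0.001], [-0.001, 0.001, -1.0]]
ft_force: [0.0, 0.2, -1.6]
grip_width: 0.0395
```

```bash
python3 -c "
from arc import *
s=env.observe();p=s['position'];print(p,s['grip_width'],plan([.418,-.25,.15],90))
im,d=imaging.get_image('scene');cv2.imwrite('pics/s26.png',im)"
```

```text
[ 0.46174831 -0.13766023  0.17698256] 0.03947670620362492 (array([-0.375, -0.144,  0.09 ]), array([ 0.001,  0.002, -0.008]))
```

View pics/s26.png

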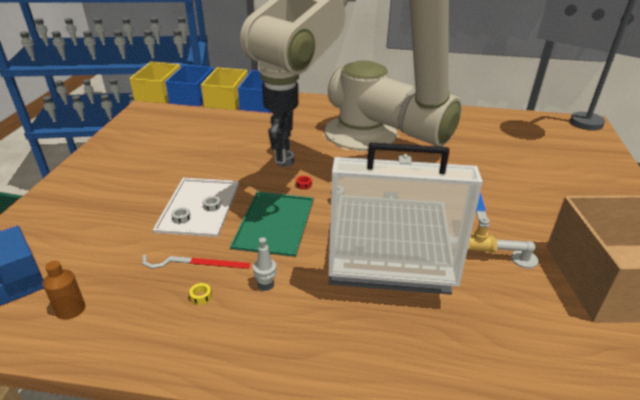

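Emit:
step_arm:
  steps: [0.3,-0.16,-0.05,0,0,0,0,0.3,-0.32,-0.1,0,0,0,0,0.3,-0.48,-0.14,0,0,0,0,0.3,-0.64,-0.147,0.05,0,0,0,0.3,-0.8,-0.147,0.15,0,0,0,0.3,-0.84,-0.147,0.3,0,0,0,0.3,-0.84,-0.147,0.42,0,0,0,0.3,-0.84,-0.147,0.47,0,0,0,0.3,-0.84,-0.147,0.48,0,0,0,0.3,-0.84,-0.147,0.48,0,0,0]

```text
time_s: 52.6
position: [0.4184, -0.3847, 0.0331]
tool_rot: [[0.001, 1.0, 0.0], [1.0, -0.001, 0.0], [0.0, 0.0, -1.0]]
ft_force: [0.4, 0.1, -1.1]
grip_width: 0.0394
```

Emit:
step_arm:
  steps: [0.3,0,0,0.007,0,0,0,0.3,0,0,0.011,0,0,0,0.3,0,0,0.011,0,0,0]

```text
time_s: 52.9
position: [0.4183, -0.3854, 0.0307]
tool_rot: [[0.001, 1.0, 0.002], [1.0, -0.001, -0.001], [-0.001, 0.002, -1.0]]
ft_force: [0.6, 1.9, 4.6]
grip_width: 0.0396
```

Emit:
step_arm:
  steps: [0.6,0,0,-0.003,0,0,0,0.6,0,0,-0.003,0,0,0,0.6,0,0,-0.003,0,0,0,0.6,0,0,-0.15,0,0,0,0.6,0,0,-0.3,0,0,0,0.6,0,0,-0.45,0,0,0,0.6,0,-0.15,-0.6,0,0,0,0.6,0,-0.3,-0.7,0,0,0,0.6,0,-0.45,-0.7,0,0,0,0.6,0,-0.5,-0.7,0,0,0]

```text
time_s: 53.9
position: [0.2654, -0.385, 0.2411]
tool_rot: [[0.003, 1.0, 0.0], [1.0, -0.003, -0.003], [-0.003, 0.0, -1.0]]
ft_force: [0.0, 0.8, 0.3]
grip_width: 0.0515
```

```bash
python3 -c "
from arc import *
s=env.observe();p=s['position'];print(p,s['grip_width'],s['ft_force'])
im,d=imaging.get_image('scene');cv2.imwrite('pics/s27.png',im)
im,d=imaging.get_image('top');cv2.imwrite('pics/t27.png',im);cv2.imwrite('pics/t27c.png',cv2.resize(im[180:290,380:500],None,fx=5,fy=5))"
```

```text
[ 0.26537379 -0.38497809  0.24109804] 0.051462278179932236 [0.04034652 0.80995865 0.33551961]
```

View pics/t27.png

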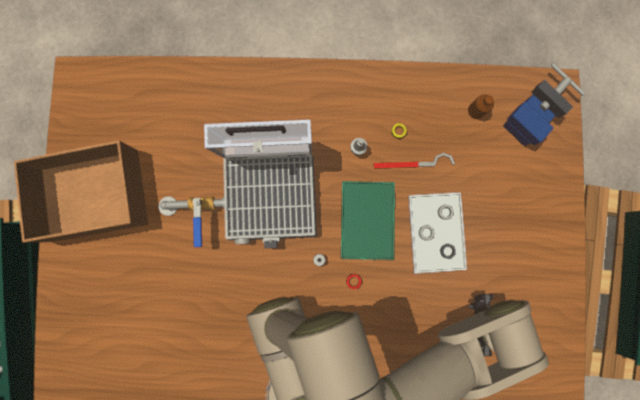

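View pics/t27c.png

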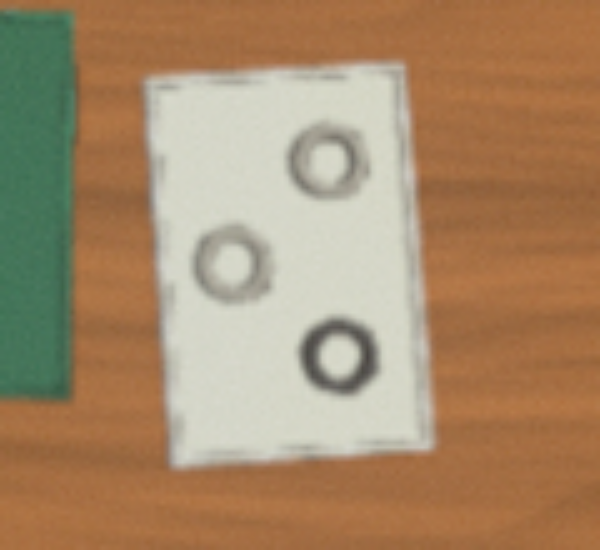

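View pics/s27.png

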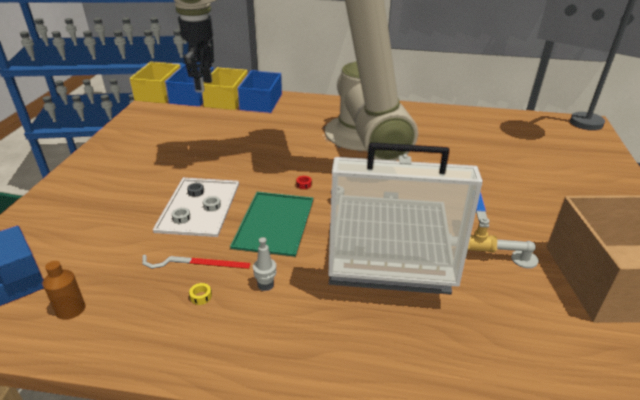

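Emit:
step_arm:
  steps: [0.6,0,0,0,0,0,0,0.6,0,0,0,0,0,0,0.6,0,0,0,0,0,0]

```text
time_s: 54.3
position: [0.2685, -0.385, 0.2392]
tool_rot: [[0.0, 1.0, -0.0], [1.0, -0.0, 0.001], [0.001, -0.0, -1.0]]
ft_force: [0.4, -0.1, -0.6]
grip_width: 0.0513
```

```bash
python3 -c "
from rig import close_job
print(close_job())"
```

```text
the job is handed in; nothing more can be done
None
```

I carried out every step of the job and handed it in at about 54 s of the 210 s limit; `close_job()` gave no verdict.

- **Loading:** All three nuts (two bright, one dark) went from the green tray onto the booth's grating. I pulled the hood down by its bar. It dropped past the catch and met a solid stop at about 29 N.
- **Air:** I turned the lever open until it met its stop, held it there for 5 s, then turned it back to the closed stop. The pictures showed the hood shut throughout.
- **Unloading:** I raised the hood to about 1.5 rad and left it up. All three nuts were then set in the white tray.

**Last checks:**
- The final pictures show all three nuts lying flat and apart, well inside the white tray's rim. By eye, the closest to a limit is about 33 mm off the tray's middle in y, where 57 mm is allowed.
- The lever is closed and the hood is up. The tool holder, collet and spanner look unmoved, and the arm is clear of everything.

**What disagreed:**
- One bright nut had been knocked about 25 mm sideways inside the booth, so I located it again before picking it up.
- Camera and arm readings for y at the booth and valve differed by 3 to 7 mm. I corrected for this by feel at the valve lever and by averaging both cameras for the nuts on the grating.
- I saw no slackening of the grip.

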